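# Set the washed camp kit out to dry

### The arm

A 7-joint arm with a two-finger parallel gripper is mounted at the origin on the work surface. World frame = base frame: x ahead of the robot, y to its left, z up, the work surface at z = 0. Lengths are in m, angles in rad, forces in N, time in s.
With the tool pointing down it reaches from about 0.4 to 0.875 m from the base axis. Payload 6.5 kg.
Tool frame: the origin (TCP) lies between the finger pads, 19 mm behind the fingertips; this is the grasp point; z points along the fingers, y is the line along which they close (so a half turn about z gives the same grasp; the last joint's range is limited). The gripper opens to 88 mm and grips with 3 to 60 N. Pads are 18 mm wide; open, the fingers measure 123 mm over their backs; the gripper's body (75 mm by 187 mm) begins 45 mm behind the grasp point.
Start: joints at [-1.206, 0.536, -0.004, 1.538, 0.003, 1.067, -0.071], TCP at [0.271, 0.591, 0.257] pointing down, gripper open.
Joint ranges: [-2.7, 2.7], [-0.37, 2.16], [-1.27, 1.26], [0.24, 2.4], [-1.31, 4.45], [0.19, 1.91], [-2.76, 2.76]. Speed limits (rad/s): [2.39, 2.39, 3.14, 3.14, 3.14, 3.14, 3.14].

### API

Orientations are given as [roll, pitch, yaw] about the fixed x, y, z axes, in that order (R = Rz(yaw) Ry(pitch) Rx(roll)).
In Python, from station import state, read_camera, camera_info, finish_job gives the robot as it stands.
- The arm moves only by the tool jog_arm, never from a script. Its argument "deltas" is a list of rows, each a list of 7 numbers: the shift along the tool's x, y, z scaled (see below), then the turn, a rotation vector about the tool's x, y, z scaled (see below), then the opening, from -1 (shut) to 1 (fully open). In form: [[x, y, z, rx, ry, rz, hand], ...]. A call has 1 to 10 rows; each row shifts and turns the commanded pose from where the row before left it, along the tool's axes as they then stand; what a row does not reach is not made up. The controller multiplies each number of a shift by 0.04 m and each number of a turn by 5 degrees. A row lasts 1/12 s, in which the tool goes at most 41.7 mm and 7.16 degrees, less where a joint would pass 70% of its speed; a pose out of reach is approached as far as the arm can. A call with a number of a shift or a turn outside -1 to 1 is refused whole. A call with a gripper value outside its range is refused whole. The fingers move at their own pace and stop on an object; the grip force is fixed at half the most. Time passes only in rows, so rows that do not move let the fingers close. It gives the time, the measured TCP pose, the force, the opening and the grip force at its end, in the units of the state.
- state(): the state, without advancing time (a new reading comes with each control period).
- read_camera(name): name is "scene" or "top"; returns (picture, depth): 400x640x3 uint8, red, green, blue; 400x640 float32, m along the optical axis (not along the pixel's ray), 0 where there is no reading.
- camera_info(name): a dict with "vfov" (degrees; the focal length in pixels is half the picture's height over the tangent of half this angle, whatever the lens; pixels are square), "cx", "cy" (the principal point, pixels), "k1" (the pictures are not rectified: a ray, as slopes to the right and down, at radius r is drawn at 1 + k1 r^2 times it, then the intrinsics apply), "T" (4x4, takes a point from camera to world coordinates). Camera axes: x right, y down, z forward; pixel columns grow to the right and rows downward; lengths in m; the calibration is good to about 2 mm. A picture is of the moment at which its call begins. camera_info takes no time and is no camera call.
- finish_job(): hands the job in; it is judged then, once.
The state is a dict: "t": time; "qpos": joint angles; "qvel": joint speeds; "joint_efforts": joint torques, N m; "tool_pos": TCP position; "tcp_rot": TCP orientation; "force": force on the tool from outside, world axes, zero at the start; "moment": the same for the moment, N m; "width": finger opening in m; "finger_force": force on a finger pad.
Only numpy, scipy, OpenCV 4.12 (cv2) and the standard library are available. Lean on these libraries where they do the work, as an engineer would, in place of code of your own. Each camera call takes 0.05 s, during which the arm holds its last target. There are 200 camera calls.

### The job

Set the washed camp kit out to dry: lift both pot bow handles off the hook stand and hang them astride the drying bar, and stand every mug on the drip tray, upright and centred on a dark round pad of its own, turned so that its handle points at that pad's white tick. Two or three mugs are there; leave the cook pot, the bowl and the spork where they are, and let go of everything at the end.

Things in the scene. Friction and masses are not known exactly. Their poses are not given: they have to be found in the camera images.
- mug_a: Bare metal mug, one of up to three alike: outside diameter 66, height 85, wall 3, 130 g, open top; loop handle (bar 6 thick, heights 19 to 71) reaching 61 from the axis. Origin: centre of underside; z up; x points from the axis to the handle. Starts upright on the table. Grip it from above across its outside, clear of the handle. Any mug may go on any pad.
- mug_a_handle (a point): Middle of mug_a's handle, 55 out from the mug's axis, 45 above its underside.
- pad_a: Flush dark rubber disc, diameter 112, on the drip tray (no step), one of three 130 apart. Origin: its centre, on the tray top. x points from its centre to its white tick, a line 20 by 6 from 34 to 54 out; each pad is turned differently. A mug belongs centred on it, the mug's x along the pad's x.
- mug_b: Bare metal mug, one of up to three alike: outside diameter 66, height 85, wall 3, 130 g, open top; loop handle (bar 6 thick, heights 19 to 71) reaching 61 from the axis. Origin: centre of underside; z up; x points from the axis to the handle. Starts upright on the table. Grip it from above across its outside, clear of the handle. Any mug may go on any pad.
- mug_b_handle (a point): Middle of mug_b's handle, 55 out from the mug's axis, 45 above its underside.
- pad_b: Flush dark rubber disc, diameter 112, on the drip tray (no step), one of three 130 apart. Origin: its centre, on the tray top. x points from its centre to its white tick, a line 20 by 6 from 34 to 54 out; each pad is turned differently. A mug belongs centred on it, the mug's x along the pad's x.
- mug_c: Bare metal mug, one of up to three alike: outside diameter 66, height 85, wall 3, 130 g, open top; loop handle (bar 6 thick, heights 19 to 71) reaching 61 from the axis. Origin: centre of underside; z up; x points from the axis to the handle. Starts upright on the table. Grip it from above across its outside, clear of the handle. Any mug may go on any pad.
- mug_c_handle (a point): Middle of mug_c's handle, 55 out from the mug's axis, 45 above its underside.
- pad_c: Flush dark rubber disc, diameter 112, on the drip tray (no step), one of three 130 apart. Origin: its centre, on the tray top. x points from its centre to its white tick, a line 20 by 6 from 34 to 54 out; each pad is turned differently. A mug belongs centred on it, the mug's x along the pad's x.
- bow_a: Pot bow handle, 90 g: aluminium strip 20 wide (x), 4 thick, bent like a roof with legs. Origin: under the ridge, 6 above the axis of its peg, 7 above that of the bar when draped. Slopes fall 35 deg to y = +-33, then legs, with round eyes, to 96 below the origin; inside width 60, outside 76. Peg or bar runs along its x. z up; half a turn about z makes no difference. Starts on a peg.
- bow_a_grip (a point): Centre of bow_a's black plastic thumb grip, 22 above the bow's origin: a block 14 (x) by 28 (y) by 36 high, from 4 to 40 above the origin. Pinch it from above across its 28 mm width (closing along y), TCP about 25 above the bow's origin. Axes as the bow's.
- bow_b: Pot bow handle, 90 g: aluminium strip 20 wide (x), 4 thick, bent like a roof with legs. Origin: under the ridge, 6 above the axis of its peg, 7 above that of the bar when draped. Slopes fall 35 deg to y = +-33, then legs, with round eyes, to 96 below the origin; inside width 60, outside 76. Peg or bar runs along its x. z up; half a turn about z makes no difference. Starts on a peg.
- bow_b_grip (a point): Centre of bow_b's black plastic thumb grip, 22 above the bow's origin: a block 14 (x) by 28 (y) by 36 high, from 4 to 40 above the origin. Pinch it from above across its 28 mm width (closing along y), TCP about 25 above the bow's origin. Axes as the bow's.
- stand: Hook stand fixed to the table, base 110 by 200; origin on the table, z up. Two pegs, 10 thick, run along its -x at y = +-55, axis 150 above the table, from x = +45 to x = -45, their tips turned up 12. Nothing of it stands higher than 167. Stand and drying bar change sides from start to start.
- rail: Drying bar fixed to the table: round horizontal bar 12 thick, 240 long along its own x, axis 140 above the table, a post at each end (x = +-120). Origin: on the table below the bar's middle. No part is higher than 146.
- rail_mid (a point): Middle of the drying bar, on its axis; x along the bar, z up.
- tray: Drip tray fixed to the table: flat grey plate 130 (x) by 380 (y), 6 thick, no rim. Origin: centre of its underside, on the table. Its three pads lie at y = +130, 0 and -130.
- pot: Bystander: steel cook pot, diameter 120, height 85, two side loops, beside the robot. Origin: centre of underside.
- bowl: Bystander: silicone bowl, diameter 130, height 45, on the other side of the robot. Origin: centre of underside.
- spork: Bystander: orange spork lying flat beyond the tray, 145 long, along its x.
Things that resemble listed ones, but are neither listed nor needed, are in the scene too. Leave any purple or red look-alike of the mug_b alone.

How it is judged:
By the outcome, as a careful person would: the job done as asked, in the order asked, and still so for the second after the job is handed in, with the robot touching nothing.
Of mug_a, mug_b, mug_c only 2 to 3 are there at a start; the rules pass over those that are not, and their reading is None.
At some moment in a run one of mug_a, mug_b, mug_c may be knocked a few centimetres aside while the robot is not near it.
It also fails if it takes over 210 s, if anything falls off the work surface, if the arm or the gripper's body presses on something with over 40 N, if the wrist force passes 120 N, or if a joint passes its speed limit or range.

## Working session

There is one attempt and no reset: what is moved stays moved. The work goes in short steps, Python scripts to look and compute and a tool call to move; the robot and the scene stay as the last step left them, time stands still between calls to the robot, and variables do not carry over. Pictures are saved under pics/ and viewed, at most 14 in all, crops included, and the job is handed in when it is done.

Besides the shell and the picture viewer there is one more tool, called after ">>>" by a JSON object that holds its "name" and its "arguments", one argument or row to a line. jog_arm: Moves the arm, as the interface text tells. Shifts and turns lie within -1 to 1; 1 stands for 0.04 m of shift or 5 degrees of turn. Its arguments: {"type":"object","properties":{"deltas":{"type":"array"}},"required":["deltas"]}

```bash
ls; mkdir -p pics
cat > h.py <<'E'
import numpy as np, cv2
from station import state, read_camera, camera_info, finish_job
def K(n):
    c=camera_info(n); f=200/np.tan(np.radians(c["vfov"])/2); return f,c["cx"],c["cy"],c["k1"],np.array(c["T"])
def rays(n,uv):
    f,cx,cy,k1,T=K(n); uv=np.atleast_2d(uv).astype(float)
    d=np.stack([(uv[:,0]-cx)/f,(uv[:,1]-cy)/f],1); s=d.copy()
    for _ in range(20): s=d/(1+k1*(s**2).sum(1,keepdims=True))
    return np.c_[s,np.ones(len(s))],T
def plane(n,uv,z):
    s,T=rays(n,uv); w=s@T[:3,:3].T; o=T[:3,3]; return o+w*((z-o[2])/w[:,2])[:,None]
def cloud(n,dep):
    v,u=np.mgrid[:400,:640]; s,T=rays(n,np.c_[u.ravel(),v.ravel()])
    return ((s*dep.reshape(-1,1))@T[:3,:3].T+T[:3,3]).reshape(400,640,3)
def snap(tag):
    for n in("scene","top"):
        p,d=read_camera(n); np.savez(f"{tag}_{n}.npz",p=p,d=d); cv2.imwrite(f"pics/{tag}_{n}.png",p[:,:,::-1])
E
python3 - <<'E'
from h import *
np.set_printoptions(precision=4,suppress=True)
snap("s0"); print(state())
for n in("scene","top"): print(camera_info(n))
E
```

```text
pics
{'t': 0.1, 'qpos': array([-1.2062,  0.5371, -0.0045,  1.5387,  0.0026,  1.0673, -0.0712]), 'qvel': array([-0.001 , -0.0017,  0.0003, -0.0027,  0.0011, -0.0013, -0.0004]), 'joint_efforts': array([  0.0027, -57.2079,   0.994 , -25.2233,  -0.0562,   0.0135,
         0.    ]), 'tool_pos': array([0.2712, 0.5902, 0.2566]), 'tcp_rot': array([-3.1401,  0.0001,  2.7108]), 'force': array([-0.3737,  0.4852,  0.0528]), 'moment': array([-0.0513, -0.0577,  0.0287]), 'finger_force': 0.0, 'width': 0.08831776122347422}
{'vfov': 45.37251575758643, 'cx': 310.0294536238137, 'cy': 192.22690218135628, 'k1': -0.03823862046018569, 'T': array([[-0.4938,  0.6232, -0.6065,  1.4124],
       [ 0.8695,  0.342 , -0.3565,  0.5146],
       [-0.0147, -0.7033, -0.7107,  1.1486],
       [ 0.    ,  0.    ,  0.    ,  1.    ]])}
{'vfov': 48.88913500669297, 'cx': 321.2979227624453, 'cy': 197.14188133692082, 'k1': -0.1079748176918639, 'T': array([[ 0.0273, -0.9883,  0.1499,  0.3502],
       [-0.9996, -0.0277, -0.0007,  0.0096],
       [ 0.0049, -0.1498, -0.9887,  1.455 ],
       [ 0.    ,  0.    ,  0.    ,  1.    ]])}
```

View pics/s0_scene.png

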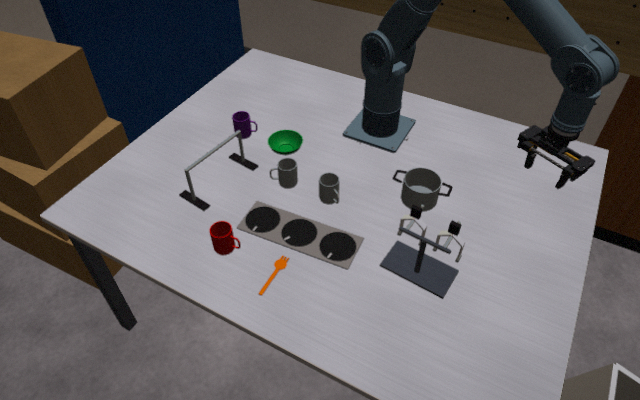

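View pics/s0_top.png

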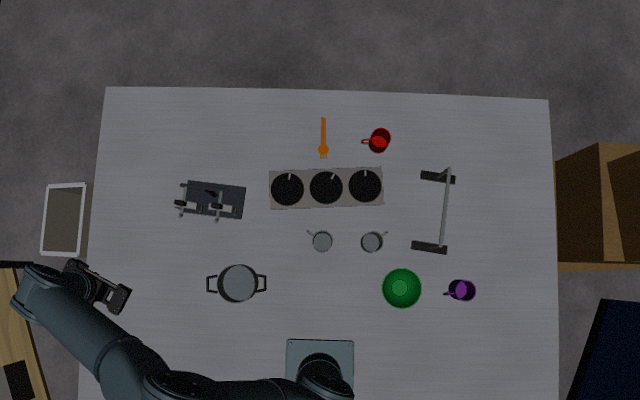

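Scene: two grey mugs (top view ≈(322,241) and (372,242)), pads at (287,190), (326,187) and (365,185). Stand with the two bows at ≈(215,200), rail from (447,170) to (443,247), red and purple decoys.

Run:
```python
from h import *
t=np.load("s0_top.npz")["p"];s=np.load("s0_scene.npz")["p"]
a=cv2.resize(t[175:225,165:255],None,fx=8,fy=8,interpolation=cv2.INTER_CUBIC)[:,:,::-1]
a=np.clip(a.astype(float)*1.8,0,255).astype(np.uint8)
b=cv2.resize(t[160:260,260:390],None,fx=5,fy=5,interpolation=cv2.INTER_CUBIC)[:,:,::-1]
c=cv2.resize(s[200:300,370:480],None,fx=6,fy=6,interpolation=cv2.INTER_CUBIC)[:,:,::-1]
c=np.clip(c.astype(float)*1.6,0,255).astype(np.uint8)
cv2.imwrite("pics/c1.png",a);cv2.imwrite("pics/c2.png",b);cv2.imwrite("pics/c3.png",c)
# depth-based look
for n in("top","scene"):
    z=np.load(f"s0_{n}.npz"); P=cloud(n,z["d"]); np.save(f"P_{n}.npy",P)
    m=(z["d"]>0)&(P[...,0]>.3)&(P[...,0]<.95)&(abs(P[...,1])<.55)&(P[...,2]>.02)&(P[...,2]<.25)
    k,l,st,ce=cv2.connectedComponentsWithStats(m.astype(np.uint8))
    for i in range(1,k):
        if st[i,4]>25:
            q=P[l==i]; print(n,st[i],q.min(0).round(3),q.max(0).round(3),np.median(q,0).round(3))
```

```text
top [361 128  30  25 291] [ 0.724 -0.209  0.02 ] [ 0.792 -0.118  0.09 ] [ 0.755 -0.175  0.061]
top [429 167  23  82 406] [ 0.408 -0.389  0.026] [ 0.655 -0.345  0.152] [ 0.53  -0.367  0.143]
top [173 183  64  39 825] [0.466 0.277 0.024] [0.58  0.46  0.201] [0.515 0.363 0.152]
top [307 231  26  21 121] [ 0.389 -0.029  0.02 ] [0.452 0.051 0.09 ] [0.439 0.011 0.079]
top [361 232  28  20 170] [ 0.393 -0.208  0.02 ] [ 0.456 -0.123  0.091] [ 0.429 -0.169  0.07 ]
top [209 264  57  15 185] [0.3   0.176 0.023] [0.342 0.351 0.092] [0.317 0.251 0.075]
top [382 268  39  14 239] [ 0.3   -0.314  0.02 ] [ 0.343 -0.192  0.053] [ 0.325 -0.26   0.034]
top [452 279  21   5  57] [ 0.3   -0.469  0.021] [ 0.312 -0.423  0.092] [ 0.306 -0.437  0.064]
scene [185 117  62  82 576] [ 0.3   -0.468  0.02 ] [ 0.663 -0.338  0.151] [ 0.486 -0.372  0.118]
scene [268 139  30  16 115] [ 0.3  -0.31  0.02] [ 0.349 -0.189  0.049] [ 0.327 -0.236  0.037]
scene [270 158  28  28 511] [ 0.392 -0.201  0.02 ] [ 0.465 -0.116  0.088] [ 0.44  -0.151  0.058]
scene [319 173  21  31 518] [ 0.39  -0.025  0.021] [0.461 0.058 0.09 ] [0.439 0.009 0.06 ]
scene [392 176  10   7  31] [0.301 0.175 0.067] [0.319 0.21  0.08 ] [0.312 0.19  0.074]
scene [ 397  178   68   93 1768] [0.3  0.21 0.02] [0.583 0.467 0.201] [0.519 0.332 0.138]
scene [210 221  31  32 640] [ 0.728 -0.208  0.02 ] [ 0.799 -0.113  0.088] [ 0.762 -0.168  0.057]
```

View pics/c1.png

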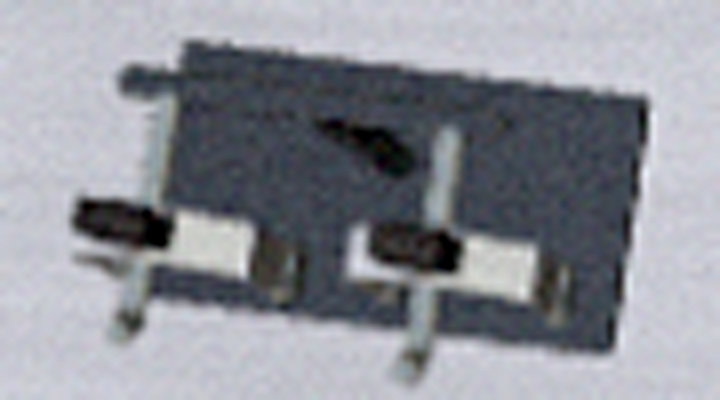

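View pics/c2.png

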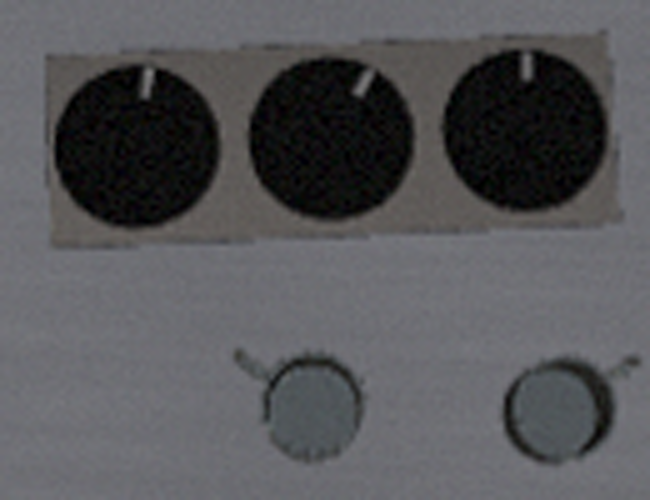

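View pics/c3.png

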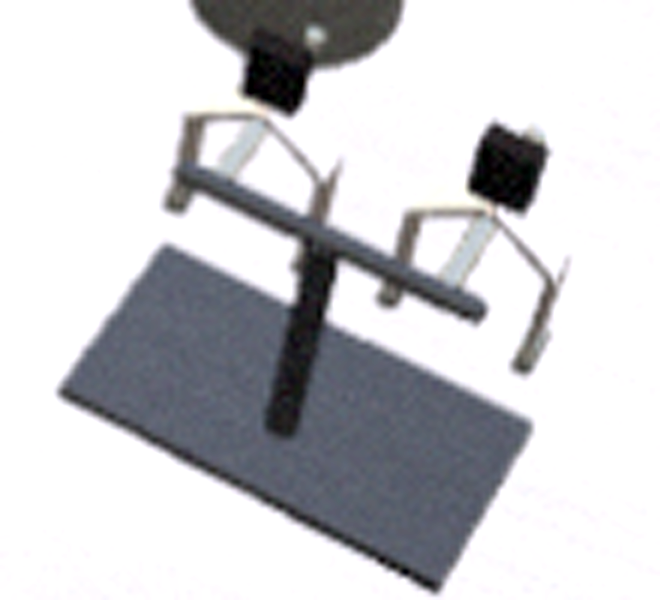

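Crops: grips at crop c1 (122,222)/8 and (415,245)/8, i.e. top-view pixels ≈(180,203) and (217,206), roofs across the pegs with peg tips toward the robot. Ticks point up (world +x) on all pads; mug 1's handle points up-left, mug 2's up-right. Now for the numbers.

```bash
cat > m.py <<'E'
from h import *
def tri(uvs):
    A=np.zeros((3,3));b=np.zeros(3)
    for n,uv in uvs:
        s,T=rays(n,uv); d=T[:3,:3]@s[0]; d/=np.linalg.norm(d); M=np.eye(3)-np.outer(d,d); A+=M;b+=M@T[:3,3]
    return np.linalg.solve(A,b)
def load(tag):
    r={}
    for n in("top","scene"):
        z=np.load(f"{tag}_{n}.npz"); r[n]=(z["p"],z["d"],cloud(n,z["d"]))
    return r
def circ(q):
    A=np.c_[2*q[:,:2],np.ones(len(q))]; c=np.linalg.lstsq(A,(q[:,:2]**2).sum(1),rcond=None)[0]
    return c[:2],np.sqrt(c[2]+c[0]**2+c[1]**2)
def mug(r,x,y,zb=0,R=.085):
    for n in r:
        p,d,P=r[n]; near=(d>0)&(np.hypot(P[...,0]-x,P[...,1]-y)<R)
        q=P[near&(P[...,2]>zb+.079)&(P[...,2]<zb+.1)]; c,rad=circ(q)
        for _ in range(4):
            e=np.hypot(*(q[:,:2]-c).T); k=q[abs(e-.0315)<.006]
            if len(k)>8: c=c+((k[:,:2]-c)*(1-.0315/np.hypot(*(k[:,:2]-c).T))[:,None]).mean(0)*1.5
        h=P[near&(P[...,2]>zb+.022)&(P[...,2]<zb+.078)]; v=h[:,:2]-c; e=np.hypot(*v.T); v=v[(e>.042)&(e<.066)]
        m=v.mean(0) if len(v) else np.zeros(2)
        print("mug",n,c.round(4),"r",rad.round(4),len(q),"ztop",np.percentile(q[:,2],50).round(4),"handle deg",np.degrees(np.arctan2(m[1],m[0])).round(1),len(v),np.hypot(*m).round(3))
E
python3 - <<'E'
from m import *
r=load("s0")
mug(r,.43,.011); mug(r,.43,-.165)
# pads
pads={}
for n in r:
    p,d,P=r[n]; g=p.max(2); ok=(P[...,0]>.5)&(P[...,0]<.75)&(P[...,1]>-.25)&(P[...,1]<.25)&(abs(P[...,2])<.03)&(d>0)
    m=((g<55)&ok).astype(np.uint8); m=cv2.morphologyEx(m,cv2.MORPH_OPEN,np.ones((3,3)))
    cs=[c for c in cv2.findContours(m,cv2.RETR_EXTERNAL,cv2.CHAIN_APPROX_NONE)[0] if cv2.contourArea(c)>200]
    L=[]
    for c in cs:
        h=cv2.convexHull(c); M=cv2.moments(h); uv=[M['m10']/M['m00'],M['m01']/M['m00']]
        f=np.zeros(m.shape,np.uint8); cv2.drawContours(f,[h],-1,1,-1)
        f=cv2.erode(f,np.ones((3,3))); w=np.argwhere((f>0)&(g>100))[:,::-1]
        C=plane(n,uv,.006)[0]; t=plane(n,w.mean(0),.006)[0]-C
        L.append((C[1],uv,C,np.degrees(np.arctan2(t[1],t[0])),np.hypot(*t[:2]),len(w)))
    pads[n]=sorted(L,key=lambda a:-a[0])
    for a in pads[n]: print(n,"pad",a[2].round(4),"tick",round(a[3],1),round(a[4],3),a[5])
for a,b in zip(pads["top"],pads["scene"]): print("tri",tri([("top",a[1]),("scene",b[1])]).round(4))
# bows
for n in r:
    p,d,P=r[n]; g=p.max(2)
    for lo,hi in((.38,.48),(.27,.38)):
        near=(d>0)&(P[...,0]>.44)&(P[...,0]<.6)&(P[...,1]>lo)&(P[...,1]<hi)
        q=P[near&(P[...,2]>.188)&(P[...,2]<.21)]; q2=P[near&(P[...,2]>.166)]; s=P[near&(P[...,2]>.125)&(P[...,2]<.158)&(g>110)]
        print("grip",n,len(q),q.mean(0).round(4),"min",q.min(0).round(4),"max",q.max(0).round(4),"all",q2.mean(0).round(4), "angle",np.round(cv2.minAreaRect(q[:,:2].astype(np.float32)*1000)[1:],1), np.round(cv2.minAreaRect(q[:,:2].astype(np.float32)*1000)[0],1))
    near=(d>0)&(P[...,1]<-.3)&(P[...,1]>-.42)&(P[...,0]>.42)&(P[...,0]<.64)&(P[...,2]>.12)&(P[...,2]<.17)
    uv=np.argwhere(near)[:,::-1]
    for z in(.13,.14,.15):
        q=plane(n,uv,z)[:,:2]; vx,vy,x0,y0=cv2.fitLine(q.astype(np.float32),cv2.DIST_L2,0,0,0).ravel()
        print("rail",n,z,"yaw",np.degrees(np.arctan(vy/vx)).round(2),"y at x=.53",(y0+(.53-x0)*vy/vx).round(4),"z depth",np.median(P[near][:,2]).round(4))
    q=P[(d>0)&(P[...,1]<-.3)&(P[...,1]>-.42)&(P[...,2]>.12)&(P[...,2]<.17)&(P[...,0]>.38)&(P[...,0]<.7)]; print("rail x",q[:,0].min(),q[:,0].max())
E
```

```text
mug top [0.4208 0.002 ] r 0.0313 62 ztop 0.0838 handle deg 57.6 13 0.05
mug scene [0.4251 0.0065] r 0.0313 89 ztop 0.0831 handle deg 57.1 25 0.054
mug top [ 0.4236 -0.1557] r 0.0307 64 ztop 0.0846 handle deg -56.8 12 0.05
mug scene [ 0.4276 -0.1501] r 0.0315 77 ztop 0.0837 handle deg -56.4 27 0.054
top pad [0.5945 0.1242 0.006 ] tick -6.8 0.044 5
top pad [ 0.604  -0.0056  0.006 ] tick -28.2 0.042 4
top pad [ 0.6133 -0.1348  0.006 ] tick -1.8 0.045 4
scene pad [0.5964 0.1271 0.006 ] tick -8.6 0.04 10
scene pad [ 0.6056 -0.0027  0.006 ] tick -30.7 0.041 9
scene pad [ 0.6152 -0.1325  0.006 ] tick -1.9 0.04 6
tri [0.5946 0.1253 0.003 ]
tri [ 0.6041 -0.0048  0.0033]
tri [ 0.6135 -0.1346  0.0033]Traceback (most recent call last):
  File "<stdin>", line 26, in <module>
    return _wrapfunc(a, 'round', decimals=decimals, out=out)
    return _wrapit(obj, method, *args, **kwds)
    conv = _array_converter(obj)
ValueError: setting an array element with a sequence. The requested array has an inhomogeneous shape after 1 dimensions. The detected shape was (2,) + inhomogeneous part.
```

Run:
```python
from m import *
r=load("s0")
for n in r:
    p,d,P=r[n]; g=p.max(2)
    for lo,hi in((.38,.48),(.27,.38)):
        near=(d>0)&(P[...,0]>.44)&(P[...,0]<.6)&(P[...,1]>lo)&(P[...,1]<hi)
        q=P[near&(P[...,2]>.19)&(P[...,2]<.21)]; R=cv2.minAreaRect(q[:,:2].astype(np.float32)*1000)
        sl=P[near&(P[...,2]>.166)]
        # sloped strip: direction of bow y from white strip + grip
        s=P[near&(P[...,2]>.128)&(P[...,2]<.157)&(g>90)]
        print("grip",n,len(q),q.mean(0).round(4),"x",q[:,0].min().round(4),q[:,0].max().round(4),"y",q[:,1].min().round(4),q[:,1].max().round(4),"z",np.median(q[:,2]).round(4),R[0],R[1],R[2],"all y",sl[:,1].min().round(4),sl[:,1].max().round(4))
    near=(d>0)&(P[...,1]<-.3)&(P[...,1]>-.42)&(P[...,0]>.42)&(P[...,0]<.64)&(P[...,2]>.12)&(P[...,2]<.17)
    uv=np.argwhere(near)[:,::-1]
    for z in(.13,.14,.15):
        q=plane(n,uv,z)[:,:2]; vx,vy,x0,y0=cv2.fitLine(q.astype(np.float32),cv2.DIST_L2,0,0,0).ravel()
        print("rail",n,z,"yaw",np.degrees(np.arctan(vy/vx)).round(2),"y at x=.53",round(float(y0+(.53-x0)*vy/vx),4),"zmed",np.median(P[near][:,2]).round(4))
    q=P[(d>0)&(P[...,1]<-.3)&(P[...,1]>-.42)&(P[...,2]>.12)&(P[...,2]<.17)&(P[...,0]>.38)&(P[...,0]<.7)]; print("rail x",q[:,0].min(),q[:,0].max())
    b=(d>0)&(P[...,0]>.42)&(P[...,0]<.64)&(P[...,1]>.22)&(P[...,1]<.5)&(abs(P[...,2]-.006)<.012)&(g<110)
    R=cv2.minAreaRect((P[b][:,:2]*1000).astype(np.float32)); print("base",R)
```

```text
grip top 43 [0.5143 0.4251 0.1951] x 0.5067 0.5211 y 0.4131 0.4396 z 0.1947 (514.570068359375, 426.24725341796875) (26.51141357421875, 13.599493026733398) 80.54310607910156 all y 0.4122 0.4396
grip top 45 [0.5084 0.3153 0.1955] x 0.5008 0.516 y 0.3026 0.329 z 0.196 (508.63885498046875, 315.97222900390625) (26.096776962280273, 14.058781623840332) 83.13377380371094 all y 0.3026 0.329
rail top 0.13 yaw -7.83 y at x=.53 -0.3709 zmed 0.1443
rail top 0.14 yaw -7.83 y at x=.53 -0.3682 zmed 0.1443
rail top 0.15 yaw -7.83 y at x=.53 -0.3656 zmed 0.1443
rail x 0.408304506529004 0.6540038680905065
base ((521.0098876953125, 385.2349853515625), (231.4254150390625, 184.26173400878906), 84.99283599853516)
grip scene 57 [0.5195 0.429  0.195 ] x 0.5098 0.5279 y 0.4154 0.4426 z 0.1952 (518.859130859375, 428.9331359863281) (27.022327423095703, 18.15575408935547) 89.2271957397461 all y 0.4144 0.4432
grip scene 50 [0.5142 0.319  0.1954] x 0.5061 0.5229 y 0.3041 0.3326 z 0.1957 (514.4954223632812, 318.3664245605469) (16.716712951660156, 28.5049991607666) 1.3841603994369507 all y 0.3036 0.3328
rail scene 0.13 yaw -8.0 y at x=.53 -0.3732 zmed 0.1432
rail scene 0.14 yaw -8.0 y at x=.53 -0.3633 zmed 0.1432
rail scene 0.15 yaw -8.0 y at x=.53 -0.3534 zmed 0.1432
rail x 0.41404436346747786 0.6612667432215577
base ((523.4462280273438, 372.9217529296875), (199.940673828125, 178.32830810546875), 84.75804901123047)
```

```bash
cat > go.py <<'E'
import sys,numpy as np
from scipy.spatial.transform import Rotation as R
from station import state
s=state(); p=np.array(s["tool_pos"]); r=R.from_euler("xyz",s["tcp_rot"])
a=list(map(float,sys.argv[1:])); tgt=np.array(a[:3]); yaw=a[3]
g=R.from_euler("xyz",[np.pi,0,np.radians(yaw)])
print("t",round(s["t"],2),"p",p.round(4),"yaw",np.degrees(s["tcp_rot"][2]).round(2),"q",s["qpos"].round(2),"w",round(s["width"],4),"F",s["force"].round(1))
print("turn units",((r.inv()*g).as_rotvec(degrees=True)/5).round(2),"shift after turn",(g.inv().apply(tgt-p)/.04).round(2),"shift before",(r.inv().apply(tgt-p)/.04).round(2))
E
python3 go.py .511 .3175 .25 174.9
```

```text
t 0.1 p [0.2712 0.5902 0.2566] yaw 155.32 q [-1.21  0.54 -0.    1.54  0.    1.07 -0.07] w 0.0883 F [-0.4  0.5  0.1]
turn units [-0.02 -0.   -3.92] shift after turn [-6.58 -6.26  0.17] shift before [-8.29 -3.69  0.17]
```

>>> {"name": "jog_arm", "arguments": {
  "deltas": [
    [0,0,0,0,0,-1,1],
    [0,0,0,0,0,-1,1],
    [0,0,0,0,0,-1,1],
    [0,0,0,0,0,-0.92,1],
    [-0.5,-0.5,0,0,0,0,1],
    [-0.8,-0.75,0,0,0,0,1],
    [-0.8,-0.75,0,0,0,0,1],
    [-0.8,-0.75,0,0,0,0,1],
    [-0.8,-0.75,0,0,0,0,1],
    [-0.8,-0.75,0,0,0,0,1]
  ]
}}

```text
t: 0.93
tool_pos: [0.4292, 0.4116, 0.2572]
tcp_rot: [-3.141, -0.0, 3.053]
force: [0.7, 0.7, -0.1]
width: 0.0882
finger_force: 0.0
```

>>> {"name": "jog_arm", "arguments": {
  "deltas": [
    [-0.8,-0.75,0,0,0,0,1],
    [-0.7,-0.7,0,0,0,0,1],
    [-0.38,-0.36,0,0,0,0,1],
    [-0.2,-0.2,0,0,0,0,1],
    [0,0,0,0,0,0,1],
    [0,0,0,0,0,0,1]
  ]
}}

```text
t: 1.43
tool_pos: [0.5017, 0.3288, 0.2571]
tcp_rot: [3.141, -0.001, 3.054]
force: [-0.1, 0.4, -0.7]
width: 0.0884
finger_force: 0.0
```

```bash
python3 go.py .511 .3175 .181 174.9
```

```text
t 1.43 p [0.5017 0.3288 0.2571] yaw 174.96 q [-0.65  0.45 -0.01  1.68  0.    1.01  0.83] w 0.0884 F [-0.1  0.4 -0.7]
turn units [ 0.01 -0.01  0.01] shift after turn [-0.26 -0.26  1.9 ] shift before [-0.26 -0.26  1.9 ]
```

>>> {"name": "jog_arm", "arguments": {
  "deltas": [
    [-0.26,-0.26,0,0,0,0,1],
    [0,0,0.5,0,0,0,1],
    [0,0,0.5,0,0,0,1],
    [0,0,0.5,0,0,0,1],
    [0,0,0.4,0,0,0,1],
    [0,0,0,0,0,0,1],
    [0,0,0,0,0,0,-1],
    [0,0,0,0,0,0,-1],
    [0,0,0,0,0,0,-1],
    [0,0,0,0,0,0,-1]
  ]
}}

```text
t: 2.27
tool_pos: [0.5125, 0.3172, 0.1826]
tcp_rot: [3.14, 0.002, 3.053]
force: [1.1, -0.9, 0.7]
width: 0.0635
finger_force: 0.0
```

>>> {"name": "jog_arm", "arguments": {
  "deltas": [
    [0,0,0,0,0,0,-1],
    [0,0,0,0,0,0,-1],
    [0,0,0,0,0,0,-1],
    [0,0,0,0,0,0,-1]
  ]
}}

```text
t: 2.6
tool_pos: [0.5122, 0.3164, 0.1816]
tcp_rot: [3.142, 0.0, 3.053]
force: [-0.1, 0.3, -0.8]
width: 0.0369
finger_force: 0.0
```

>>> {"name": "jog_arm", "arguments": {
  "deltas": [
    [0,0,0,0,0,0,-1],
    [0,0,0,0,0,0,-1],
    [0,0,0,0,0,0,-1],
    [0,0,0,0,0,0,-1],
    [0,0,0,0,0,0,-1]
  ]
}}

```text
t: 3.02
tool_pos: [0.5121, 0.3165, 0.1815]
tcp_rot: [3.141, 0.0, 3.053]
force: [0.3, -0.3, -0.1]
width: 0.0277
finger_force: 30.0
```

>>> {"name": "jog_arm", "arguments": {
  "deltas": [
    [0,0,-0.2,0,0,0,-1],
    [0,0,-0.4,0,0,0,-1],
    [0,0,-0.5,0,0,0,-1],
    [0,0,-0.5,0,0,0,-1],
    [0,0,-0.5,0,0,0,-1],
    [0,0,-0.5,0,0,0,-1],
    [0,0,-0.5,0,0,0,-1],
    [0,0,-0.3,0,0,0,-1],
    [0,0,-0.1,0,0,0,-1],
    [0,0,0,0,0,0,-1]
  ]
}}

```text
t: 3.85
tool_pos: [0.5123, 0.3166, 0.3223]
tcp_rot: [3.141, 0.001, 3.053]
force: [0.5, -0.4, -1.8]
width: 0.0274
finger_force: 30.0
```

```bash
python3 - <<'E'
from m import *
snap("s1"); r=load("s1"); s=state(); print(s["tool_pos"],s["tcp_rot"],s["width"])
for n in r:
    p,d,P=r[n]; mug_=(d>0)&(P[...,1]>.2)
    q=P[(d>0)&(P[...,0]>.45)&(P[...,0]<.58)&(P[...,1]>.24)&(P[...,1]<.39)&(P[...,2]>.19)&(P[...,2]<.31)]
    print(n,len(q),q.min(0),q.max(0))
mug(r,.423,.004); mug(r,.4255,-.153)
t=r["scene"][0][140:300,340:500]; cv2.imwrite("pics/d1.png",cv2.resize(np.clip(t[:,:,::-1]*1.6,0,255).astype(np.uint8),None,fx=3.5,fy=3.5,interpolation=cv2.INTER_CUBIC))
E
python3 go.py .534 -.366 .32 172.1; python3 go.py .584 -.3735 .32 172.1
```

```text
[0.51161563 0.3160934  0.32034964] [-3.14040838e+00 -1.25083806e-03  3.05294312e+00] 0.02757993727726359
top 14 [0.50679616 0.28563503 0.27405773] [0.51576553 0.29409422 0.28746573]
scene 349 [0.49631666 0.27947672 0.20297539] [0.53102615 0.35775136 0.30979205]
mug top [0.4208 0.002 ] r 0.0313 61 ztop 0.0852 handle deg 57.8 13 0.05
mug scene [0.4249 0.0069] r 0.0313 75 ztop 0.0829 handle deg 57.6 24 0.053
mug top [ 0.4234 -0.1556] r 0.0307 66 ztop 0.0847 handle deg -56.7 12 0.051
mug scene [ 0.4273 -0.1502] r 0.031 82 ztop 0.0835 handle deg -55.6 25 0.054
t 3.95 p [0.5116 0.3161 0.3203] yaw 174.92 q [-0.63  0.39  0.    1.6  -0.    1.15  0.85] w 0.0276 F [-0.3 -0.  -1.1]
turn units [-0.01 -0.01  0.56] shift after turn [-2.900e+00 -1.681e+01  1.000e-02] shift before [ -2.07 -16.94   0.03]
t 3.95 p [0.5116 0.3161 0.3203] yaw 174.92 q [-0.63  0.39  0.    1.6  -0.    1.15  0.85] w 0.0276 F [-0.3 -0.  -1.1]
turn units [-0.01 -0.01  0.56] shift after turn [-4.160e+00 -1.683e+01  1.000e-02] shift before [ -3.33 -17.01   0.02]
```

View pics/d1.png

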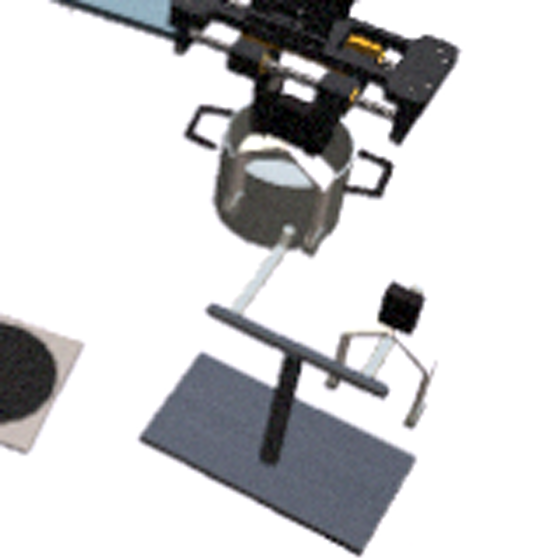

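The bow hangs level in the gripper and peg B is free; the other bow is untouched. On to the bar.

>>> {"name": "jog_arm", "arguments": {
  "deltas": [
    [0,0,0,0,0,0.56,-1],
    [-0.1,-0.4,0,0,0,0,-1],
    [-0.2,-0.8,0,0,0,0,-1],
    [-0.25,-0.95,0,0,0,0,-1],
    [-0.25,-0.95,0,0,0,0,-1],
    [-0.25,-0.95,0,0,0,0,-1],
    [-0.25,-0.95,0,0,0,0,-1],
    [-0.25,-0.95,0,0,0,0,-1],
    [-0.25,-0.95,0,0,0,0,-1],
    [-0.25,-0.95,0,0,0,0,-1]
  ]
}}

```text
t: 4.78
tool_pos: [0.5494, -0.0078, 0.3201]
tcp_rot: [-3.141, -0.002, 3.004]
force: [0.7, 0.7, -1.1]
width: 0.0277
finger_force: 30.0
```

>>> {"name": "jog_arm", "arguments": {
  "deltas": [
    [-0.25,-0.95,0,0,0,0,-1],
    [-0.25,-0.95,0,0,0,0,-1],
    [-0.25,-0.95,0,0,0,0,-1],
    [-0.25,-0.95,0,0,0,0,-1],
    [-0.25,-0.95,0,0,0,0,-1],
    [-0.25,-0.95,0,0,0,0,-1],
    [-0.2,-0.8,0,0,0,0,-1],
    [-0.1,-0.6,0,0,0,0,-1],
    [0,0,0,0,0,0,-1],
    [0,0,0,0,0,0,-1]
  ]
}}

```text
t: 5.62
tool_pos: [0.5814, -0.2984, 0.3196]
tcp_rot: [3.142, -0.003, 3.001]
force: [0.1, 0.8, -0.0]
width: 0.0276
finger_force: 30.0
```

```bash
python3 go.py .584 -.3735 .32 172.1
```

```text
t 5.62 p [ 0.5814 -0.2984  0.3196] yaw 171.94 q [ 0.23  0.5   0.26  1.47 -0.13  1.19  1.94] w 0.0276 F [ 0.1  0.8 -0. ]
turn units [ 0.   -0.03 -0.03] shift after turn [-0.32 -1.85 -0.01] shift before [-0.33 -1.85 -0.01]
```

>>> {"name": "jog_arm", "arguments": {
  "deltas": [
    [-0.1,-0.6,0,0,0,0,-1],
    [-0.12,-0.7,0,0,0,0,-1],
    [-0.1,-0.4,0,0,0,0,-1],
    [0,-0.15,0,0,0,0,-1],
    [0,0,0,0,0,0,-1],
    [0,0,0,0,0,0,-1],
    [0,0,0,0,0,0,-1]
  ]
}}

```text
t: 6.2
tool_pos: [0.5859, -0.3695, 0.3212]
tcp_rot: [3.14, -0.0, 3.007]
force: [1.1, 0.3, 0.1]
width: 0.0276
finger_force: 30.0
```

```bash
python3 go.py .584 -.3735 .32 172.1
python3 - <<'E'
from m import *
snap("s2"); r=load("s2")
for n in r:
    p,d,P=r[n]
    near=(d>0)&(P[...,1]<-.3)&(P[...,1]>-.44)&(P[...,0]>.42)&(P[...,0]<.64)&(P[...,2]>.12)&(P[...,2]<.17)
    q=P[near]; print(n,"rail",len(q),np.polyfit(q[:,0]-.53,q[:,1],1).round(4))
    q=P[(d>0)&(P[...,0]>.53)&(P[...,0]<.63)&(P[...,1]>-.44)&(P[...,1]<-.31)&(P[...,2]>.18)&(P[...,2]<.285)]; print("bow",len(q),q.min(0).round(4),q.max(0).round(4))
t=r["scene"][0][90:230,130:290]; cv2.imwrite("pics/d2.png",cv2.resize(np.clip(t[:,:,::-1]*1.4,0,255).astype(np.uint8),None,fx=4,fy=4,interpolation=cv2.INTER_CUBIC))
E
```

```text
t 6.2 p [ 0.5859 -0.3695  0.3212] yaw 172.27 q [ 0.33  0.57  0.26  1.35 -0.15  1.24  2.04] w 0.0276 F [1.1 0.3 0.1]
turn units [ 0.02 -0.    0.03] shift after turn [ 0.03 -0.1   0.03] shift before [ 0.03 -0.1   0.03]
top rail 182 [-0.153  -0.3669]
bow 91 [ 0.5655 -0.4024  0.2044] [ 0.5935 -0.3312  0.2849]
scene rail 223 [-0.1337 -0.3609]
bow 294 [ 0.567  -0.407   0.1974] [ 0.6056 -0.3253  0.2849]
```

View pics/d2.png

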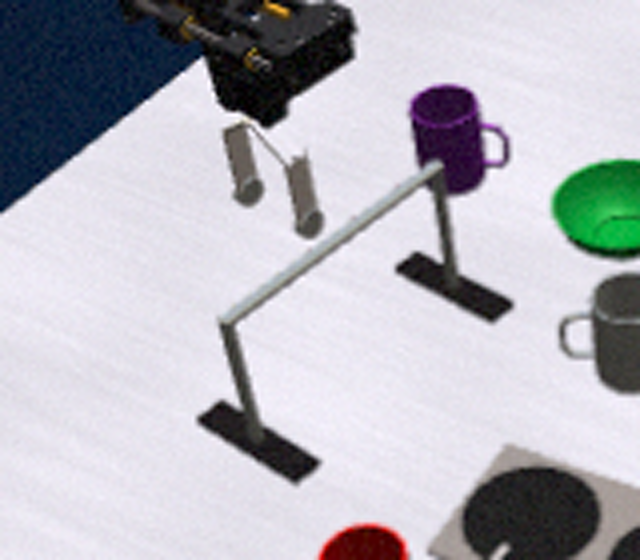

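>>> {"name": "jog_arm", "arguments": {
  "deltas": [
    [0,-0.1,0.3,0,0,0,-1],
    [0,0,0.5,0,0,0,-1],
    [0,0,0.5,0,0,0,-1],
    [0,0,0.5,0,0,0,-1],
    [0,0,0.5,0,0,0,-1],
    [0,0,0.5,0,0,0,-1],
    [0,0,0.4,0,0,0,-1],
    [0,0,0.2,0,0,0,-1],
    [0,0,0,0,0,0,-1],
    [0,0,0,0,0,0,-1]
  ]
}}

```text
t: 7.13
tool_pos: [0.5846, -0.376, 0.1854]
tcp_rot: [3.142, -0.0, 3.004]
force: [0.5, -0.0, -0.6]
width: 0.028
finger_force: 30.0
```

```bash
python3 go.py .584 -.3735 .174 172.1
```

```text
t 7.13 p [ 0.5846 -0.376   0.1854] yaw 172.13 q [ 0.36  0.7   0.24  1.47 -0.18  0.99  2.07] w 0.028 F [ 0.5 -0.  -0.6]
turn units [ 0.   -0.    0.01] shift after turn [0.02 0.06 0.28] shift before [0.02 0.06 0.28]
```

>>> {"name": "jog_arm", "arguments": {
  "deltas": [
    [0,0.05,0.1,0,0,0,-1],
    [0,0,0.1,0,0,0,-1],
    [0,0,0.08,0,0,0,-1],
    [0,0,0,0,0,0,-1],
    [0,0,0,0,0,0,-1],
    [0,0,0,0,0,0,-1]
  ]
}}

```text
t: 7.63
tool_pos: [0.585, -0.3742, 0.1745]
tcp_rot: [-3.141, 0.0, 3.004]
force: [-1.0, 0.4, -0.7]
width: 0.0279
finger_force: 30.0
```

Lower gently until contact shows.

>>> {"name": "jog_arm", "arguments": {
  "deltas": [
    [0,0,0.04,0,0,0,-1],
    [0,0,0,0,0,0,-1],
    [0,0,0,0,0,0,-1]
  ]
}}

```text
t: 7.88
tool_pos: [0.585, -0.3742, 0.1728]
tcp_rot: [-3.141, 0.0, 3.004]
force: [0.5, -0.3, -0.3]
width: 0.0275
finger_force: 30.0
```

>>> {"name": "jog_arm", "arguments": {
  "deltas": [
    [0,0,0.03,0,0,0,-1],
    [0,0,0,0,0,0,-0.2],
    [0,0,0,0,0,0,-0.2],
    [0,0,0,0,0,0,0],
    [0,0,0,0,0,0,0.2],
    [0,0,0,0,0,0,0.4],
    [0,0,0,0,0,0,0.4],
    [0,0,0,0,0,0,0.4],
    [0,0,0,0,0,0,0.4]
  ]
}}

```text
t: 8.63
tool_pos: [0.5849, -0.3741, 0.1714]
tcp_rot: [-3.142, -0.0, 3.004]
force: [-0.5, 0.2, 0.2]
width: 0.0618
finger_force: 0.0
```

>>> {"name": "jog_arm", "arguments": {
  "deltas": [
    [0,0,-0.3,0,0,0,0.4],
    [0,0,-0.6,0,0,0,0.4],
    [0,0,-0.6,0,0,0,0.4],
    [0,0,-0.6,0,0,0,0.4],
    [0,0,-0.3,0,0,0,0.4],
    [0,0,0,0,0,0,0.4]
  ]
}}

```text
t: 9.13
tool_pos: [0.5863, -0.3752, 0.2715]
tcp_rot: [-3.139, 0.006, 3.004]
force: [-0.4, 0.1, 0.4]
width: 0.0616
finger_force: 0.0
```

```bash
python3 go.py .5165 .4265 .27 174.9
python3 - <<'E'
from m import *
snap("s3"); r=load("s3")
for n in r:
    p,d,P=r[n]
    q=P[(d>0)&(P[...,0]>.53)&(P[...,0]<.63)&(P[...,1]>-.44)&(P[...,1]<-.31)&(P[...,2]>.15)&(P[...,2]<.21)]; print("bow",n,len(q),q.min(0).round(4) if len(q) else 0,q.max(0).round(4) if len(q) else 0)
mug(r,.423,.004); mug(r,.4255,-.153)
t=r["scene"][0][90:230,130:290]; cv2.imwrite("pics/d3.png",cv2.resize(np.clip(t[:,:,::-1]*1.4,0,255).astype(np.uint8),None,fx=4,fy=4,interpolation=cv2.INTER_CUBIC))
E
```

```text
t 9.13 p [ 0.5863 -0.3752  0.2715] yaw 172.11 q [ 0.34  0.61  0.26  1.4  -0.16  1.14  2.06] w 0.0616 F [-0.4  0.1  0.4]
turn units [-0.03  0.07 -0.56] shift after turn [ 3.52 19.81  0.04] shift before [ 4.48 19.61 -0.04]
bow top 53 [ 0.5711 -0.3877  0.1519] [ 0.5857 -0.3596  0.1918]
bow scene 94 [ 0.5776 -0.3872  0.1516] [ 0.5961 -0.354   0.1903]
mug top [0.4208 0.002 ] r 0.0313 59 ztop 0.0837 handle deg 57.8 13 0.05
mug scene [0.4252 0.0069] r 0.0314 83 ztop 0.0835 handle deg 57.2 24 0.054
mug top [ 0.4236 -0.1556] r 0.0307 65 ztop 0.0849 handle deg -57.1 11 0.051
mug scene [ 0.4277 -0.1505] r 0.0317 87 ztop 0.0828 handle deg -55.3 25 0.054
```

View pics/d3.png

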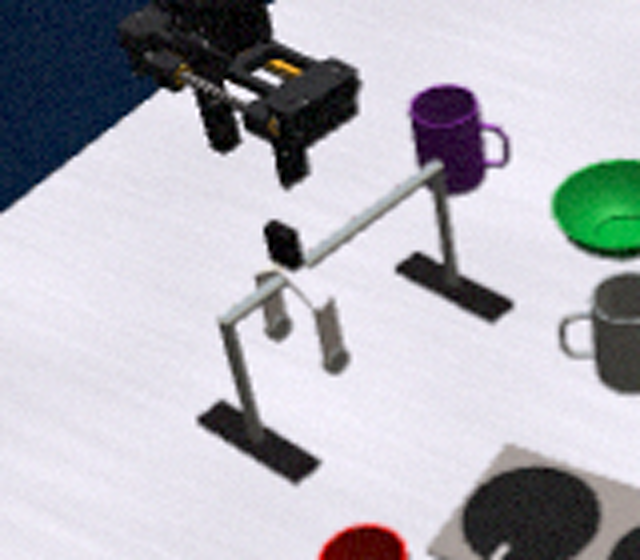

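The bow sits astride the bar, level. Back for the second one.

>>> {"name": "jog_arm", "arguments": {
  "deltas": [
    [0,0,0,0,0,-0.56,0.5],
    [0.1,0.5,0,0,0,0,0.5],
    [0.15,0.9,0,0,0,0,0.5],
    [0.17,0.95,0,0,0,0,0.5],
    [0.17,0.95,0,0,0,0,0.5],
    [0.17,0.95,0,0,0,0,0.5],
    [0.17,0.95,0,0,0,0,0.5],
    [0.17,0.95,0,0,0,0,0.5],
    [0.17,0.95,0,0,0,0,0.5],
    [0.17,0.95,0,0,0,0,0.5]
  ]
}}

```text
t: 10.07
tool_pos: [0.5544, -0.0463, 0.2657]
tcp_rot: [-3.141, -0.003, 3.053]
force: [0.4, -0.5, -1.5]
width: 0.0665
finger_force: 0.0
```

>>> {"name": "jog_arm", "arguments": {
  "deltas": [
    [0.17,0.95,0,0,0,0,0.5],
    [0.17,0.95,0,0,0,0,0.5],
    [0.17,0.95,0,0,0,0,0.5],
    [0.17,0.95,0,0,0,0,0.5],
    [0.17,0.95,0,0,0,0,0.5],
    [0.17,0.95,0,0,0,0,0.5],
    [0.17,0.95,0,0,0,0,0.5],
    [0.17,0.95,0,0,0,0,0.5],
    [0.17,0.95,0,0,0,0,0.5],
    [0.17,0.95,0,0,0,0,0.5]
  ]
}}

```text
t: 10.9
tool_pos: [0.5205, 0.3376, 0.2654]
tcp_rot: [-3.139, -0.003, 3.053]
force: [0.4, -0.1, -0.3]
width: 0.0661
finger_force: 0.0
```

>>> {"name": "jog_arm", "arguments": {
  "deltas": [
    [0.2,0.95,0,0,0,0,0.5],
    [0.15,0.5,0,0,0,0,0.5],
    [0,0.2,0,0,0,0,0.5],
    [0,0,0,0,0,0,0.5],
    [0,0,0,0,0,0,0.5]
  ]
}}

```text
t: 11.32
tool_pos: [0.5142, 0.4014, 0.2661]
tcp_rot: [-3.139, -0.001, 3.052]
force: [0.6, -0.8, 0.6]
width: 0.0656
finger_force: 0.0
```

```bash
python3 go.py .5165 .4265 .181 174.9
```

```text
t 11.32 p [0.5142 0.4014 0.2661] yaw 174.86 q [-0.77  0.53  0.05  1.52 -0.03  1.09  0.77] w 0.0656 F [ 0.6 -0.8  0.6]
turn units [-0.03 -0.01 -0.01] shift after turn [-0.    0.63  2.13] shift before [-0.    0.64  2.13]
```

>>> {"name": "jog_arm", "arguments": {
  "deltas": [
    [0,0.4,0,0,0,0,0.5],
    [0,0.23,0,0,0,0,0.5],
    [0,0,0,0,0,0,0.5],
    [0,0,0.5,0,0,0,0.5],
    [0,0,0.5,0,0,0,0.5],
    [0,0,0.5,0,0,0,0.5],
    [0,0,0.4,0,0,0,0.5],
    [0,0,0.2,0,0,0,0.5],
    [0,0,0,0,0,0,0.5],
    [0,0,0,0,0,0,0.5]
  ]
}}

```text
t: 12.15
tool_pos: [0.5165, 0.4276, 0.1838]
tcp_rot: [-3.141, 0.0, 3.052]
force: [0.1, 0.7, 1.5]
width: 0.066
finger_force: 0.0
```

```bash
python3 go.py .5165 .4265 .181 174.9
```

```text
t 12.15 p [0.5165 0.4276 0.1838] yaw 174.87 q [-0.78  0.65  0.04  1.54 -0.03  0.95  0.74] w 0.066 F [0.1 0.7 1.5]
turn units [-0.    0.   -0.01] shift after turn [-0.   -0.03  0.07] shift before [-0.   -0.03  0.07]
```

>>> {"name": "jog_arm", "arguments": {
  "deltas": [
    [0,-0.02,0.06,0,0,0,0.3],
    [0,0,0,0,0,0,-1],
    [0,0,0,0,0,0,-1],
    [0,0,0,0,0,0,-1],
    [0,0,0,0,0,0,-1],
    [0,0,0,0,0,0,-1],
    [0,0,0,0,0,0,-1],
    [0,0,0,0,0,0,-1],
    [0,0,0,0,0,0,-1],
    [0,0,0,0,0,0,-1]
  ]
}}

```text
t: 12.98
tool_pos: [0.5161, 0.4272, 0.1813]
tcp_rot: [-3.141, 0.0, 3.053]
force: [-1.2, -3.0, 5.9]
width: 0.0279
finger_force: 29.9
```

>>> {"name": "jog_arm", "arguments": {
  "deltas": [
    [0,0,-0.2,0,0,0,-1],
    [0,0,-0.4,0,0,0,-1],
    [0,0,-0.5,0,0,0,-1],
    [0,0,-0.5,0,0,0,-1],
    [0,0,-0.5,0,0,0,-1],
    [0,0,-0.5,0,0,0,-1],
    [0,0,-0.5,0,0,0,-1],
    [0,0,-0.3,0,0,0,-1],
    [0,0,-0.1,0,0,0,-1],
    [0,0,0,0,0,0,-1]
  ]
}}

```text
t: 13.82
tool_pos: [0.5162, 0.4281, 0.3218]
tcp_rot: [3.14, 0.001, 3.053]
force: [-0.2, -0.2, -0.5]
width: 0.0279
finger_force: 29.9
```

```bash
python3 go.py .484 -.3595 .32 172.1
```

```text
t 13.82 p [0.5162 0.4281 0.3218] yaw 174.93 q [-0.79  0.52  0.05  1.41 -0.03  1.21  0.74] w 0.0279 F [-0.2 -0.2 -0.5]
turn units [0.02 0.01 0.57] shift after turn [ -1.91 -19.61   0.04] shift before [ -0.94 -19.68   0.02]
```

>>> {"name": "jog_arm", "arguments": {
  "deltas": [
    [0,0,0,0,0,0.57,-1],
    [0,-0.4,0,0,0,0,-1],
    [-0.1,-0.8,0,0,0,0,-1],
    [-0.1,-0.95,0,0,0,0,-1],
    [-0.1,-0.95,0,0,0,0,-1],
    [-0.1,-0.95,0,0,0,0,-1],
    [-0.1,-0.95,0,0,0,0,-1],
    [-0.1,-0.95,0,0,0,0,-1],
    [-0.1,-0.95,0,0,0,0,-1],
    [-0.1,-0.95,0,0,0,0,-1]
  ]
}}

```text
t: 14.65
tool_pos: [0.5032, 0.1103, 0.3196]
tcp_rot: [-3.141, -0.002, 3.003]
force: [1.0, -0.5, -0.9]
width: 0.0276
finger_force: 29.9
```

>>> {"name": "jog_arm", "arguments": {
  "deltas": [
    [-0.1,-0.95,0,0,0,0,-1],
    [-0.1,-0.95,0,0,0,0,-1],
    [-0.1,-0.95,0,0,0,0,-1],
    [-0.1,-0.95,0,0,0,0,-1],
    [-0.1,-0.95,0,0,0,0,-1],
    [-0.1,-0.95,0,0,0,0,-1],
    [-0.1,-0.95,0,0,0,0,-1],
    [-0.1,-0.95,0,0,0,0,-1],
    [-0.1,-0.95,0,0,0,0,-1],
    [-0.1,-0.7,0,0,0,0,-1]
  ]
}}

```text
t: 15.48
tool_pos: [0.4913, -0.2631, 0.3197]
tcp_rot: [-3.141, -0.002, 3.001]
force: [-0.5, -0.1, -1.7]
width: 0.0275
finger_force: 29.9
```

>>> {"name": "jog_arm", "arguments": {
  "deltas": [
    [0,-0.5,0,0,0,0,-1],
    [0,-0.3,0,0,0,0,-1],
    [0,0,0,0,0,0,-1],
    [0,0,0,0,0,0,-1],
    [0,0,0,0,0,0,-1]
  ]
}}

```text
t: 15.9
tool_pos: [0.489, -0.2894, 0.3205]
tcp_rot: [3.14, -0.001, 3.005]
force: [-0.0, -0.5, -1.5]
width: 0.0275
finger_force: 29.9
```

```bash
python3 go.py .484 -.3595 .32 172.1
```

```text
t 15.9 p [ 0.489  -0.2894  0.3205] yaw 172.2 q [ 0.16  0.35  0.39  1.71 -0.14  1.12  2.02] w 0.0275 F [-0.  -0.5 -1.5]
turn units [ 0.02 -0.01  0.02] shift after turn [-0.12 -1.75  0.01] shift before [-0.11 -1.75  0.01]
```

>>> {"name": "jog_arm", "arguments": {
  "deltas": [
    [0,-0.6,0,0,0,0,-1],
    [-0.1,-0.7,0,0,0,0,-1],
    [0,-0.4,0,0,0,0,-1],
    [0,-0.05,0,0,0,0,-1],
    [0,0,0,0,0,0,-1],
    [0,0,0,0,0,0,-1]
  ]
}}

```text
t: 16.4
tool_pos: [0.4837, -0.3591, 0.3208]
tcp_rot: [3.14, -0.0, 3.006]
force: [0.2, -0.1, -0.5]
width: 0.0279
finger_force: 29.9
```

```bash
python3 go.py .484 -.3595 .174 172.1
```

```text
t 16.4 p [ 0.4837 -0.3591  0.3208] yaw 172.21 q [ 0.27  0.41  0.4   1.62 -0.18  1.15  2.15] w 0.0279 F [ 0.2 -0.1 -0.5]
turn units [ 0.02 -0.    0.02] shift after turn [-0.01 -0.01  3.67] shift before [-0.01 -0.01  3.67]
```

>>> {"name": "jog_arm", "arguments": {
  "deltas": [
    [0,0,0.3,0,0,0,-1],
    [0,0,0.5,0,0,0,-1],
    [0,0,0.5,0,0,0,-1],
    [0,0,0.5,0,0,0,-1],
    [0,0,0.5,0,0,0,-1],
    [0,0,0.5,0,0,0,-1],
    [0,0,0.4,0,0,0,-1],
    [0,0,0.2,0,0,0,-1],
    [0,0,0.1,0,0,0,-1],
    [0,0,0,0,0,0,-1]
  ]
}}

```text
t: 17.23
tool_pos: [0.4828, -0.3604, 0.1802]
tcp_rot: [3.141, -0.001, 3.004]
force: [0.1, 0.6, -0.7]
width: 0.0277
finger_force: 29.9
```

```bash
python3 go.py .484 -.3595 .1725 172.1
```

```text
t 17.23 p [ 0.4828 -0.3604  0.1802] yaw 172.12 q [ 0.31  0.57  0.36  1.75 -0.25  0.87  2.21] w 0.0277 F [ 0.1  0.6 -0.7]
turn units [ 0.01 -0.01  0.  ] shift after turn [-0.03  0.03  0.19] shift before [-0.03  0.03  0.19]
```

>>> {"name": "jog_arm", "arguments": {
  "deltas": [
    [0,0.03,0.1,0,0,0,-1],
    [0,0,0.08,0,0,0,-1],
    [0,0,0.02,0,0,0,-1],
    [0,0,0,0,0,0,-1],
    [0,0,0,0,0,0,-0.2],
    [0,0,0,0,0,0,0],
    [0,0,0,0,0,0,0.4],
    [0,0,0,0,0,0,0.4],
    [0,0,0,0,0,0,0.4],
    [0,0,0,0,0,0,0.4]
  ]
}}

```text
t: 18.07
tool_pos: [0.4831, -0.3603, 0.1731]
tcp_rot: [-3.141, 0.0, 3.003]
force: [0.8, -0.5, 0.8]
width: 0.0614
finger_force: 0.0
```

>>> {"name": "jog_arm", "arguments": {
  "deltas": [
    [0,0,0,0,0,0,0.4],
    [0,0,-0.3,0,0,0,0.4],
    [0,0,-0.6,0,0,0,0.4],
    [0,0,-0.6,0,0,0,0.4],
    [0,0,-0.6,0,0,0,0.4],
    [0,0,-0.2,0,0,0,0.4],
    [0,0,0,0,0,0,0.4]
  ]
}}

```text
t: 18.65
tool_pos: [0.4841, -0.3612, 0.2679]
tcp_rot: [-3.14, 0.005, 3.003]
force: [-0.5, 0.2, 0.2]
width: 0.0618
finger_force: 0.0
```

Run:
```python
from m import *
snap("s4"); r=load("s4"); s=state(); print(s["tool_pos"],s["tcp_rot"],s["qpos"].round(2))
for n in r:
    p,d,P=r[n]
    for lo,hi in((.44,.53),(.54,.63)):
        q=P[(d>0)&(P[...,0]>lo)&(P[...,0]<hi)&(P[...,1]>-.44)&(P[...,1]<-.31)&(P[...,2]>.165)&(P[...,2]<.21)]; print("bow",n,len(q),q.min(0).round(4) if len(q) else 0,q.max(0).round(4) if len(q) else 0)
mug(r,.423,.004); mug(r,.4255,-.153)
t=r["scene"][0][90:230,130:340]; cv2.imwrite("pics/d4.png",cv2.resize(np.clip(t[:,:,::-1]*1.4,0,255).astype(np.uint8),None,fx=3.5,fy=3.5,interpolation=cv2.INTER_CUBIC))
```

```text
[ 0.48280099 -0.35987284  0.26458419] [ 3.14118355e+00 -3.21437840e-04  3.00330978e+00] [ 0.28  0.47  0.39  1.68 -0.2   1.03  2.17]
bow top 3 [ 0.4746 -0.3721  0.1738] [ 0.4749 -0.3662  0.1774]
bow top 58 [ 0.5717 -0.3872  0.1652] [ 0.5885 -0.3599  0.1925]
bow scene 65 [ 0.4738 -0.3726  0.1652] [ 0.4951 -0.3417  0.1896]
bow scene 67 [ 0.5753 -0.3866  0.1658] [ 0.5967 -0.3543  0.1907]
mug top [0.4208 0.002 ] r 0.0313 63 ztop 0.0856 handle deg 57.5 12 0.051
mug scene [0.4251 0.0068] r 0.0316 76 ztop 0.0831 handle deg 56.9 23 0.054
mug top [ 0.4236 -0.1556] r 0.0306 64 ztop 0.0844 handle deg -57.1 11 0.051
mug scene [ 0.4267 -0.1507] r 0.031 78 ztop 0.0825 handle deg -54.5 26 0.054
```

View pics/d4.png

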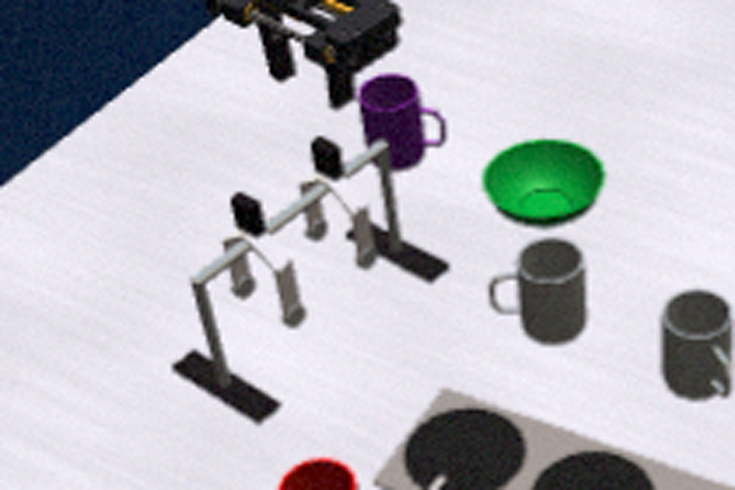

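Both bows hang astride the bar. Next the right-hand mug, to the right-hand pad.

>>> {"name": "jog_arm", "arguments": {
  "deltas": [
    [0,0.3,0,0,0,0,1],
    [0,0.5,0,0,0,1,1],
    [0,0,0,0,0,1,1],
    [0,0,0,0,0,1,1],
    [0,0,0,0,0,1,1],
    [0,0,0,0,0,1,1],
    [0,0,0,0,0,1,1],
    [0,0,0,0,0,1,1],
    [0,0,0,0,0,1,1],
    [0,0,0,0,0,1,1]
  ]
}}

```text
t: 19.58
tool_pos: [0.487, -0.327, 0.2634]
tcp_rot: [-3.141, -0.003, 2.214]
force: [-1.2, -0.4, -0.4]
width: 0.0879
finger_force: 0.0
```

>>> {"name": "jog_arm", "arguments": {
  "deltas": [
    [0,0,0,0,0,0.7,1],
    [0,0,0,0,0,0,1],
    [0,0,0,0,0,0,1]
  ]
}}

```text
t: 19.83
tool_pos: [0.4871, -0.3273, 0.2638]
tcp_rot: [-3.14, -0.002, 2.159]
force: [0.1, -0.3, -0.7]
width: 0.0882
finger_force: 0.0
```

```bash
python3 go.py .4253 -.153 .2 123.5
```

```text
t 19.83 p [ 0.4871 -0.3273  0.2638] yaw 123.72 q [ 0.09  0.47  0.58  1.73 -0.29  1.03  1.36] w 0.0882 F [ 0.1 -0.3 -0.7]
turn units [-0.01 -0.02  0.04] shift after turn [4.49 1.12 1.6 ] shift before [4.48 1.14 1.6 ]
```

>>> {"name": "jog_arm", "arguments": {
  "deltas": [
    [0.5,0.1,0,0,0,0.04,1],
    [0.8,0.2,0.2,0,0,0,1],
    [0.8,0.2,0.3,0,0,0,1],
    [0.8,0.2,0.3,0,0,0,1],
    [0.8,0.2,0.4,0,0,0,1],
    [0.5,0.15,0.4,0,0,0,1],
    [0.29,0.07,0,0,0,0,1],
    [0,0,0,0,0,0,1],
    [0,0,0,0,0,0,1],
    [0,0,0,0,0,0,1]
  ]
}}

```text
t: 20.67
tool_pos: [0.4267, -0.1549, 0.2015]
tcp_rot: [3.141, 0.001, 2.153]
force: [-0.0, -0.3, 0.4]
width: 0.0883
finger_force: 0.0
```

```bash
python3 go.py .4253 -.153 .062 123.5
```

```text
t 20.67 p [ 0.4267 -0.1549  0.2015] yaw 123.37 q [-0.22  0.32  0.56  2.12 -0.24  0.77  1.07] w 0.0883 F [-0.  -0.3  0.4]
turn units [ 0.01  0.02 -0.03] shift after turn [ 0.06 -0.    3.49] shift before [ 0.06 -0.01  3.49]
```

>>> {"name": "jog_arm", "arguments": {
  "deltas": [
    [0.06,0,0.3,0,0,0,1],
    [0,0,0.5,0,0,0,1],
    [0,0,0.6,0,0,0,1],
    [0,0,0.6,0,0,0,1],
    [0,0,0.6,0,0,0,1],
    [0,0,0.5,0,0,0,1],
    [0,0,0.3,0,0,0,1],
    [0,0,0.1,0,0,0,1],
    [0,0,0,0,0,0,1],
    [0,0,0,0,0,0,1]
  ]
}}

```text
t: 21.5
tool_pos: [0.4253, -0.1528, 0.0615]
tcp_rot: [3.141, 0.001, 2.152]
force: [0.6, -0.7, -0.8]
width: 0.088
finger_force: 0.0
```

```bash
python3 go.py .4253 -.153 .062 123.5
```

```text
t 21.5 p [ 0.4253 -0.1528  0.0615] yaw 123.32 q [-0.05  0.59  0.36  2.18 -0.47  0.45  1.26] w 0.088 F [ 0.6 -0.7 -0.8]
turn units [ 0.01  0.01 -0.04] shift after turn [-0.   -0.   -0.01] shift before [-0.   -0.   -0.01]
```

>>> {"name": "jog_arm", "arguments": {
  "deltas": [
    [0,0,0,0,0,0,-1],
    [0,0,0,0,0,0,-1],
    [0,0,0,0,0,0,-1],
    [0,0,0,0,0,0,-1],
    [0,0,0,0,0,0,-1],
    [0,0,0,0,0,0,-1],
    [0,0,0,0,0,0,-1]
  ]
}}

```text
t: 22.08
tool_pos: [0.4251, -0.152, 0.0616]
tcp_rot: [3.141, 0.001, 2.153]
force: [-1.1, 0.7, 6.2]
width: 0.0661
finger_force: 30.4
```

>>> {"name": "jog_arm", "arguments": {
  "deltas": [
    [0,0,-0.1,0,0,0,-1],
    [0,0,-0.4,0,0,0,-1],
    [0,0,-0.5,0,0,0,-1],
    [0,0,-0.5,0,0,0,-1],
    [0,0,-0.5,0,0,0,-1],
    [0,0,-0.3,0,0,0,-1],
    [0,0,-0.1,0,0,0,-1],
    [0,0,0,0,0,0,-1],
    [0,0,0,0,0,0,-1]
  ]
}}

```text
t: 22.83
tool_pos: [0.4244, -0.1516, 0.1567]
tcp_rot: [-3.141, -0.0, 2.154]
force: [0.0, 0.4, -0.9]
width: 0.066
finger_force: 30.8
```

```bash
python3 - <<'E'
from m import *
snap("s5"); r=load("s5"); s=state(); z=s["tool_pos"][2]-.0615; print(z)
mug(r,.423,.004)
for n in r:
    p,d,P=r[n]
    q=P[(d>0)&(P[...,0]>.34)&(P[...,0]<.52)&(P[...,1]>-.24)&(P[...,1]<-.06)&(P[...,2]>z+.003)&(P[...,2]<z+.09)]; print(n,len(q),q.min(0).round(4),q.max(0).round(4))
    v=q[:,:2]-s["tool_pos"][:2]; e=np.hypot(*v.T); k=v[(e>.045)&(e<.065)&(q[:,2]<z+.07)&(np.degrees(abs(np.arctan2(v[:,1],v[:,0])-np.radians(-56)))<25)]; m=k.mean(0); print(len(k),np.degrees(np.arctan2(m[1],m[0])))
E
python3 go.py .6143 -.1337 .16 178.1
```

```text
0.09472222497873115
mug top [0.4208 0.002 ] r 0.0314 62 ztop 0.0841 handle deg 57.7 13 0.05
mug scene [0.4255 0.0069] r 0.0315 90 ztop 0.0828 handle deg 57.3 24 0.053
top 10 [ 0.4222 -0.1321  0.1091] [ 0.4564 -0.1217  0.1837]
0 nan
scene 324 [ 0.3844 -0.1991  0.0981] [ 0.4731 -0.1127  0.1841]
31 -50.71248081165658
t 22.93 p [ 0.424  -0.1516  0.1562] yaw 123.38 q [-0.18  0.4   0.52  2.15 -0.32  0.66  1.14] w 0.0666 F [ 0.2 -0.4 -1.9]
turn units [-1.000e-02 -2.000e-02 -1.094e+01] shift after turn [-4.74  0.61 -0.09] shift before [-2.24  4.22 -0.1 ]<stdin>:7: RuntimeWarning: Mean of empty slice.
  ret = um.true_divide(
```

>>> {"name": "jog_arm", "arguments": {
  "deltas": [
    [0,0,0,0,0,-1,-1],
    [0,0,0,0,0,-1,-1],
    [0,0,0,0,0,-1,-1],
    [0,0,0,0,0,-1,-1],
    [0,0,0,0,0,-1,-1],
    [0,0,0,0,0,-1,-1],
    [0,0,0,0,0,-1,-1],
    [0,0,0,0,0,-1,-1],
    [0,0,0,0,0,-1,-1],
    [0,0,0,0,0,-1,-1]
  ]
}}

```text
t: 23.77
tool_pos: [0.424, -0.1518, 0.1561]
tcp_rot: [3.141, -0.002, 3.03]
force: [-0.1, -0.6, -1.8]
width: 0.0661
finger_force: 30.8
```

>>> {"name": "jog_arm", "arguments": {
  "deltas": [
    [-0.3,0,0,0,0,-0.94,-1],
    [-0.7,0.1,0,0,0,0,-1],
    [-0.8,0.1,0,0,0,0,-1],
    [-0.8,0.1,0,0,0,0,-1],
    [-0.8,0.1,0,0,0,0,-1],
    [-0.7,0.1,0,0,0,0,-1],
    [-0.4,0.1,0,0,0,0,-1],
    [-0.2,0,0,0,0,0,-1],
    [0,0,0,0,0,0,-1],
    [0,0,0,0,0,0,-1]
  ]
}}

```text
t: 24.6
tool_pos: [0.6119, -0.1358, 0.156]
tcp_rot: [-3.141, -0.002, 3.107]
force: [-0.7, 0.3, -1.1]
width: 0.0663
finger_force: 30.8
```

```bash
python3 go.py .6143 -.1337 .068 178.1
```

```text
t 24.6 p [ 0.6119 -0.1358  0.156 ] yaw 178.03 q [-0.04  0.63  0.26  1.69 -0.2   0.85  1.85] w 0.0663 F [-0.7  0.3 -1.1]
turn units [-0.   -0.03 -0.01] shift after turn [-0.06  0.05  2.2 ] shift before [-0.06  0.05  2.2 ]
```

>>> {"name": "jog_arm", "arguments": {
  "deltas": [
    [-0.06,0.05,0.2,0,0,0,-1],
    [0,0,0.4,0,0,0,-1],
    [0,0,0.5,0,0,0,-1],
    [0,0,0.4,0,0,0,-1],
    [0,0,0.3,0,0,0,-1],
    [0,0,0.2,0,0,0,-1],
    [0,0,0.1,0,0,0,-1],
    [0,0,0,0,0,0,-1],
    [0,0,0,0,0,0,-1],
    [0,0,0,0,0,0,-1]
  ]
}}

```text
t: 25.43
tool_pos: [0.6164, -0.1335, 0.0739]
tcp_rot: [-3.141, 0.002, 3.108]
force: [0.0, 0.2, -1.3]
width: 0.0664
finger_force: 30.8
```

```bash
python3 go.py .6143 -.1337 .068 178.1
```

```text
t 25.43 p [ 0.6164 -0.1335  0.0739] yaw 178.06 q [-0.02  0.75  0.23  1.71 -0.24  0.71  1.87] w 0.0664 F [ 0.   0.2 -1.3]
turn units [-0.    0.02 -0.01] shift after turn [ 0.05 -0.01  0.15] shift before [ 0.05 -0.01  0.15]
```

>>> {"name": "jog_arm", "arguments": {
  "deltas": [
    [0.05,0,0.1,0,0,0,-1],
    [0,0,0.05,0,0,0,-1],
    [0,0,0.01,0,0,0,-1],
    [0,0,0,0,0,0,-1],
    [0,0,0,0,0,0,-1]
  ]
}}

```text
t: 25.85
tool_pos: [0.6139, -0.1333, 0.0677]
tcp_rot: [3.141, 0.0, 3.108]
force: [-3.1, 1.4, 8.4]
width: 0.0661
finger_force: 30.4
```

>>> {"name": "jog_arm", "arguments": {
  "deltas": [
    [0,0,0,0,0,0,0.6],
    [0,0,0,0,0,0,0.8],
    [0,0,0,0,0,0,1],
    [0,0,0,0,0,0,1],
    [0,0,0,0,0,0,1],
    [0,0,-0.3,0,0,0,1],
    [0,0,-0.6,0,0,0,1],
    [0,0,-0.8,0,0,0,1],
    [0,0,-0.8,0,0,0,1],
    [0,0,-0.8,0,0,0,1]
  ]
}}

```text
t: 26.68
tool_pos: [0.6135, -0.1333, 0.2009]
tcp_rot: [-3.141, 0.0, 3.108]
force: [0.1, 0.5, 0.3]
width: 0.0881
finger_force: 0.0
```

```bash
python3 go.py .423 .0045 .2 57.3
```

```text
t 26.68 p [ 0.6135 -0.1333  0.2009] yaw 178.06 q [-0.05  0.57  0.28  1.66 -0.19  0.93  1.83] w 0.0881 F [0.1 0.5 0.3]
turn units [ 0.    0.   24.15] shift after turn [ 0.33 -5.87  0.02] shift before [4.88 3.28 0.02]
```

>>> {"name": "jog_arm", "arguments": {
  "deltas": [
    [0.3,0.5,-0.5,0,0,1,1],
    [0.4,0.9,0,0,0,0,1],
    [0.4,0.9,0,0,0,0,1],
    [0.4,0.9,0,0,0,0,1],
    [0.4,0.9,0,0,0,0,1],
    [0.4,0.9,0,0,0,0,1],
    [0.3,0.6,0,0,0,1,1],
    [0,0,0,0,0,1,1],
    [0,0,0,0,0,1,1],
    [0,0,0,0,0,1,1]
  ]
}}

```text
t: 27.52
tool_pos: [0.5356, 0.1015, 0.2196]
tcp_rot: [3.141, 0.0, 2.669]
force: [-0.1, -0.3, 0.7]
width: 0.0881
finger_force: 0.0
```

>>> {"name": "jog_arm", "arguments": {
  "deltas": [
    [0,0,0,0,0,1,1],
    [0,0,0,0,0,1,1],
    [0,0,0,0,0,1,1],
    [0,0,0,0,0,1,1],
    [0,0,0,0,0,1,1],
    [0,0,0,0,0,1,1],
    [0,0,0,0,0,1,1],
    [0,0,0,0,0,1,1],
    [0,0,0,0,0,1,1],
    [0,0,0,0,0,1,1]
  ]
}}

```text
t: 28.35
tool_pos: [0.5358, 0.1008, 0.2195]
tcp_rot: [3.141, -0.001, 1.795]
force: [0.1, -0.3, 0.2]
width: 0.0881
finger_force: 0.0
```

>>> {"name": "jog_arm", "arguments": {
  "deltas": [
    [0,0,0,0,0,1,1],
    [0,0,0,0,0,1,1],
    [0,0,0,0,0,1,1],
    [0,0,0,0,0,1,1],
    [0,0,0,0,0,1,1],
    [0,0,0,0,0,1,1],
    [0,0,0,0,0,1,1],
    [0,0,0,0,0,1,1],
    [0,0,0,0,0,1,1],
    [0,0,0,0,0,0.15,1]
  ]
}}

```text
t: 29.18
tool_pos: [0.5357, 0.101, 0.2193]
tcp_rot: [-3.142, -0.001, 0.997]
force: [0.3, 0.0, -0.5]
width: 0.0881
finger_force: 0.0
```

```bash
cat > pads.py <<'E'
from m import *
def pads(r):
    for n in r:
        p,d,P=r[n]; g=p.max(2); ok=(P[...,0]>.5)&(P[...,0]<.75)&(P[...,1]>-.25)&(P[...,1]<.25)&(abs(P[...,2])<.03)&(d>0)
        m=cv2.morphologyEx(((g<55)&ok).astype(np.uint8),cv2.MORPH_OPEN,np.ones((3,3)))
        for c in cv2.findContours(m,cv2.RETR_EXTERNAL,cv2.CHAIN_APPROX_NONE)[0]:
            if cv2.contourArea(c)<100: continue
            q=plane(n,c.reshape(-1,2),.006); cc,R=circ(q); print("pad",n,cc.round(4),R.round(4))
E
python3 - <<'E'
from pads import *
snap("s6"); r=load("s6"); print(state()["tool_pos"],np.degrees(state()["tcp_rot"]),state()["qpos"].round(2))
mug(r,.423,.004); mug(r,.6143,-.1337,.006); pads(r)
cv2.imwrite("pics/d6.png",cv2.resize(np.clip(r["top"][0][150:260,260:400,::-1]*1.4,0,255).astype(np.uint8),None,fx=5,fy=5,interpolation=cv2.INTER_CUBIC))
E
```

```text
[0.53576194 0.10090396 0.2190966 ] [ 1.79993711e+02 -2.85976112e-02  5.74416490e+01] [-0.84  0.5   0.76  1.89 -0.43  0.92 -0.44]
mug top [0.4208 0.002 ] r 0.0313 63 ztop 0.0828 handle deg 57.7 13 0.05
mug scene [0.4245 0.0063] r 0.0313 31 ztop 0.0841 handle deg 57.3 23 0.054
mug top [ 0.6137 -0.1346] r 0.0315 64 ztop 0.0902 handle deg -0.1 13 0.053
mug scene [ 0.6179 -0.1288] r 0.0313 96 ztop 0.0885 handle deg -1.1 31 0.054
pad top [ 0.6129 -0.1352] 0.0467
pad top [ 0.602  -0.0057] 0.052
pad scene [0.5934 0.1269] 0.0513
pad scene [ 0.6035 -0.0024] 0.0512
pad scene [ 0.6148 -0.1152] 0.0363
```

View pics/d6.png

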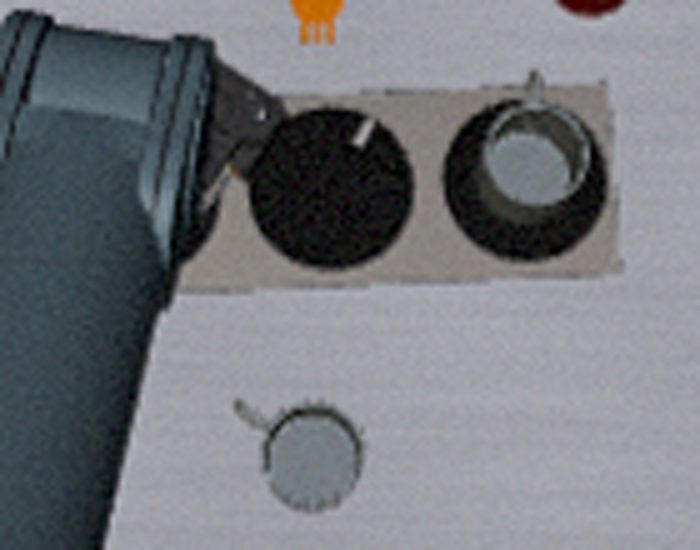

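The first mug stands centred on the right pad (rim around crop pixel (537,155)), with its handle over the tick. Now the second mug.

```bash
python3 go.py .4228 .0043 .2 57.4
```

```text
t 29.28 p [0.5358 0.1009 0.2191] yaw 57.44 q [-0.84  0.5   0.76  1.89 -0.43  0.92 -0.44] w 0.0883 F [-0.4 -0.9  0.1]
turn units [ 0.   -0.01  0.01] shift after turn [-3.56 -1.08  0.48] shift before [-3.56 -1.08  0.48]
```

>>> {"name": "jog_arm", "arguments": {
  "deltas": [
    [-0.4,-0.1,0,0,0,0,1],
    [-0.7,-0.2,0.1,0,0,0,1],
    [-0.8,-0.25,0.1,0,0,0,1],
    [-0.8,-0.25,0.1,0,0,0,1],
    [-0.6,-0.2,0.1,0,0,0,1],
    [-0.26,-0.08,0.08,0,0,0,1],
    [0,0,0,0,0,0,1],
    [0,0,0,0,0,0,1],
    [0,0,0,0,0,0,1]
  ]
}}

```text
t: 30.03
tool_pos: [0.4243, 0.0053, 0.1999]
tcp_rot: [3.14, -0.001, 1.003]
force: [-0.1, -0.5, 0.2]
width: 0.0883
finger_force: 0.0
```

```bash
python3 go.py .4228 .0043 .062 57.4
```

```text
t 30.03 p [0.4243 0.0053 0.1999] yaw 57.44 q [-0.82  0.32  0.83  2.19 -0.34  0.76 -0.33] w 0.0883 F [-0.1 -0.5  0.2]
turn units [ 0.02 -0.01  0.01] shift after turn [-0.04 -0.02  3.45] shift before [-0.04 -0.02  3.45]
```

>>> {"name": "jog_arm", "arguments": {
  "deltas": [
    [-0.03,-0.01,0.3,0,0,0,1],
    [0,0,0.5,0,0,0,1],
    [0,0,0.5,0,0,0,1],
    [0,0,0.6,0,0,0,1],
    [0,0,0.6,0,0,0,1],
    [0,0,0.5,0,0,0,1],
    [0,0,0.3,0,0,0,1],
    [0,0,0.13,0,0,0,1],
    [0,0,0,0,0,0,1],
    [0,0,0,0,0,0,1]
  ]
}}

```text
t: 30.87
tool_pos: [0.4224, 0.0038, 0.0624]
tcp_rot: [3.141, -0.0, 1.001]
force: [-0.2, -0.2, 0.3]
width: 0.088
finger_force: 0.0
```

```bash
python3 go.py .4228 .0043 .062 57.4
```

```text
t 30.87 p [0.4224 0.0038 0.0624] yaw 57.37 q [-0.53  0.59  0.51  2.26 -0.68  0.45 -0.04] w 0.088 F [-0.2 -0.2  0.3]
turn units [ 0.01 -0.   -0.01] shift after turn [0.02 0.   0.01] shift before [0.02 0.   0.01]
```

>>> {"name": "jog_arm", "arguments": {
  "deltas": [
    [0,0,0,0,0,0,-1],
    [0,0,0,0,0,0,-1],
    [0,0,0,0,0,0,-1],
    [0,0,0,0,0,0,-1],
    [0,0,0,0,0,0,-1],
    [0,0,0,0,0,0,-1],
    [0,0,0,0,0,0,-1]
  ]
}}

```text
t: 31.45
tool_pos: [0.4222, 0.0036, 0.0628]
tcp_rot: [3.141, -0.001, 1.0]
force: [-0.9, 0.3, 6.7]
width: 0.0662
finger_force: 30.0
```

>>> {"name": "jog_arm", "arguments": {
  "deltas": [
    [0,0,-0.1,0,0,0,-1],
    [0,0,-0.4,0,0,0,-1],
    [0,0,-0.5,0,0,0,-1],
    [0,0,-0.5,0,0,0,-1],
    [0,0,-0.5,0,0,0,-1],
    [0,0,-0.3,0,0,0,-1],
    [0,0,-0.1,0,0,1,-1],
    [0,0,0,0,0,1,-1],
    [0,0,0,0,0,1,-1],
    [0,0,0,0,0,1,-1]
  ]
}}

```text
t: 32.28
tool_pos: [0.4209, 0.0036, 0.1584]
tcp_rot: [-3.141, 0.0, 0.647]
force: [0.6, 0.1, -2.4]
width: 0.0664
finger_force: 29.9
```

>>> {"name": "jog_arm", "arguments": {
  "deltas": [
    [0,0,0,0,0,1,-1],
    [0,0,0,0,0,1,-1],
    [0,0,0,0,0,1,-1],
    [0,0,0,0,0,1,-1],
    [0,0,0,0,0,1,-1],
    [0,0,0,0,0,1,-1],
    [0,0,0,0,0,1,-1],
    [0,0,0,0,0,1,-1],
    [0,0,0,0,0,0.98,-1],
    [0,0,0,0,0,0,-1]
  ]
}}

```text
t: 33.12
tool_pos: [0.4209, 0.0036, 0.1581]
tcp_rot: [3.141, 0.001, -0.135]
force: [-0.7, 0.7, -1.5]
width: 0.0661
finger_force: 29.9
```

```bash
python3 go.py .5955 .1257 .16 -7.5
```

```text
t 33.12 p [0.4209 0.0036 0.1581] yaw -7.74 q [-0.95  0.54  1.06  2.24 -0.7   0.76 -1.11] w 0.0661 F [-0.7  0.7 -1.5]
turn units [ 0.    0.01 -0.05] shift after turn [ 3.93 -3.6  -0.05] shift before [ 3.91 -3.61 -0.05]
```

>>> {"name": "jog_arm", "arguments": {
  "deltas": [
    [0.3,0,0,0,0,-0.05,-1],
    [0.5,-0.3,0,0,0,0,-1],
    [0.6,-0.6,0,0,0,0,-1],
    [0.6,-0.6,0,0,0,0,-1],
    [0.6,-0.6,0,0,0,0,-1],
    [0.6,-0.6,0,0,0,0,-1],
    [0.4,-0.5,0,0,0,0,-1],
    [0.33,-0.4,0,0,0,0,-1],
    [0,0,0,0,0,0,-1],
    [0,0,0,0,0,0,-1]
  ]
}}

```text
t: 33.95
tool_pos: [0.5956, 0.1267, 0.1578]
tcp_rot: [3.141, 0.001, -0.124]
force: [0.1, -0.7, -1.5]
width: 0.0665
finger_force: 29.9
```

```bash
python3 go.py .5955 .1257 .0685 -7.5
```

```text
t 33.95 p [0.5956 0.1267 0.1578] yaw -7.12 q [-0.91  0.8   0.95  1.77 -0.77  1.   -1.35] w 0.0665 F [ 0.1 -0.7 -1.5]
turn units [0.01 0.01 0.08] shift after turn [0.   0.03 2.23] shift before [0.   0.02 2.23]
```

>>> {"name": "jog_arm", "arguments": {
  "deltas": [
    [0,0.02,0.2,0,0,0.07,-1],
    [0,0,0.4,0,0,0,-1],
    [0,0,0.5,0,0,0,-1],
    [0,0,0.4,0,0,0,-1],
    [0,0,0.3,0,0,0,-1],
    [0,0,0.2,0,0,0,-1],
    [0,0,0.1,0,0,0,-1],
    [0,0,0,0,0,0,-1],
    [0,0,0,0,0,0,-1],
    [0,0,0,0,0,0,-1]
  ]
}}

```text
t: 34.78
tool_pos: [0.5963, 0.1253, 0.075]
tcp_rot: [-3.141, -0.001, -0.134]
force: [0.0, -0.7, -1.7]
width: 0.0661
finger_force: 29.9
```

```bash
python3 go.py .5955 .1257 .0685 -7.5
```

```text
t 34.78 p [0.5963 0.1253 0.075 ] yaw -7.68 q [-0.85  0.91  0.85  1.79 -0.88  0.87 -1.28] w 0.0661 F [ 0.  -0.7 -1.7]
turn units [-0.   -0.02 -0.04] shift after turn [-0.02 -0.01  0.16] shift before [-0.02 -0.01  0.16]
```

>>> {"name": "jog_arm", "arguments": {
  "deltas": [
    [-0.02,-0.01,0.1,0,0,-0.03,-1],
    [0,0,0.06,0,0,0,-1],
    [0,0,0.01,0,0,0,-1],
    [0,0,0,0,0,0,-1],
    [0,0,0,0,0,0,-1]
  ]
}}

```text
t: 35.2
tool_pos: [0.5954, 0.1261, 0.0689]
tcp_rot: [-3.14, -0.001, -0.131]
force: [-4.7, 1.5, 10.9]
width: 0.0662
finger_force: 30.0
```

>>> {"name": "jog_arm", "arguments": {
  "deltas": [
    [0,0,0,0,0,0,0.6],
    [0,0,0,0,0,0,0.8],
    [0,0,0,0,0,0,1],
    [0,0,0,0,0,0,1],
    [0,0,0,0,0,0,1],
    [0,0,-0.3,0,0,0,1],
    [0,0,-0.6,0,0,0,1],
    [0,0,-0.8,0,0,0,1],
    [0,0,-0.8,0,0,0,1],
    [0,0,-0.8,0,0,0,1]
  ]
}}

```text
t: 36.03
tool_pos: [0.5947, 0.1254, 0.2016]
tcp_rot: [3.141, -0.0, -0.132]
force: [0.8, -0.2, -0.5]
width: 0.0882
finger_force: 0.0
```

>>> {"name": "jog_arm", "arguments": {
  "deltas": [
    [0,0,-0.5,0,0,0,1],
    [0,-0.5,0,0,0,0,1],
    [0,-0.8,0,0,0,0,1],
    [0,-0.8,0,0,0,0,1],
    [0,-0.8,0,0,0,0,1],
    [0,-0.8,0,0,0,0,1],
    [0,-0.8,0,0,0,0,1],
    [0,-0.8,0,0,0,0,1],
    [0,-0.5,0,0,0,0,1],
    [0,0,0,0,0,0,1]
  ]
}}

```text
t: 36.87
tool_pos: [0.6244, 0.3622, 0.2194]
tcp_rot: [-3.139, 0.0, -0.124]
force: [-1.6, 0.6, -0.2]
width: 0.0886
finger_force: 0.0
```

Run:
```python
from pads import *
snap("s7"); r=load("s7"); print(state()["t"],state()["tool_pos"],state()["qpos"].round(2))
mug(r,.5955,.1257,.006); mug(r,.6143,-.1337,.006); pads(r)
a=np.clip(r["top"][0][150:250,260:400,::-1]*1.4,0,255).astype(np.uint8); b=np.clip(r["scene"][0][100:300,140:420,::-1]*1.4,0,255).astype(np.uint8)
cv2.imwrite("pics/d7.png",np.vstack([cv2.resize(a,(420,300),interpolation=3),cv2.resize(b,(420,300),interpolation=3)]))
```

```text
36.9667 [0.62522348 0.35597474 0.21982351] [-1.11  0.9   0.98  1.4  -0.76  1.24 -1.76]
mug top [0.5927 0.1248] r 0.0314 67 ztop 0.0896 handle deg -7.6 15 0.051
mug scene [0.5965 0.13  ] r 0.0314 107 ztop 0.0886 handle deg -6.5 34 0.053
mug top [ 0.6134 -0.1345] r 0.0313 67 ztop 0.0909 handle deg -0.3 13 0.053
mug scene [ 0.6179 -0.1288] r 0.0313 87 ztop 0.089 handle deg -1.0 32 0.054
pad top [0.595  0.1242] 0.0472
pad top [ 0.6025 -0.0045] 0.0524
pad top [ 0.6127 -0.1348] 0.047
pad scene [0.5988 0.1452] 0.0356
pad scene [ 0.6033 -0.0023] 0.0514
pad scene [ 0.6148 -0.1144] 0.0361
```

View pics/d7.png

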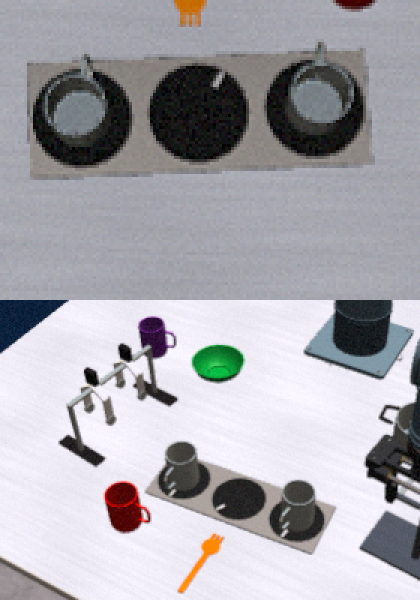

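The pictures show both mugs upright and centred, handles at the ticks, and both bows astride the bar. The gripper is clear of everything, so I'm handing in.

```bash
python3 -c "
from station import finish_job; print(finish_job())"
```

```text
the job is handed in; nothing more can be done
None
```

I handed the job in at about 37 s: both bow handles hang astride the drying bar, and the two mugs present stand upright on their own pads with handles at the ticks. By my camera readings they are centred within about 3 mm. The gripper is empty and touching nothing.

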